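Load the specimen carrier round the guide track into the reader

ROBOT

A 7-joint arm with a two-finger parallel gripper is mounted at the origin on the work surface. World frame = base frame: x ahead of the robot, y to its left, z up, the work surface at z = 0. Lengths are in m, angles in rad, forces in N, time in s.
With the tool pointing down it reaches from about 0.425 to 0.825 m from the base axis. Payload 3.6 kg.
Tool frame: the origin (TCP) lies at the very end of the fingers, on their centre line; the grasp point (between the pads) lies 19 mm behind it; z points along the fingers, x is the direction in which the jaws open and shut, and the axes are right-handed (so a half turn about z gives the same grasp; the last joint's range is limited). The gripper opens to 93 mm and grips with 3 to 60 N. Pads are 15 mm wide; open, the fingers measure 128 mm over their backs; the gripper's body (75 mm by 188 mm) begins 65 mm behind the grasp point.
Start: joints at [-1.153, 0.615, -0.013, 1.423, 0.008, 1.103, -0.04], TCP at [0.279, 0.587, 0.219] pointing down, gripper open.
Joint ranges: [-3.12, 3.12], [-0.3, 2.06], [-1.34, 1.32], [0.26, 2.42], [-1.36, 4.5], [0.01, 1.98], [-2.84, 2.84]. Speed limits (rad/s): [2.79, 2.79, 3.14, 3.14, 3.14, 3.14, 3.14].

INTERFACE

Orientations are given as a unit quaternion [w, x, y, z].
In Python, from workcell import ctrl, read_camera gives the robot as it stands.
- The arm moves only by the tool arm_command, never from a script. Its argument "deltas" is a list of rows, each a list of 7 numbers: the shift along the tool's x, y, z in m, then the turn, a rotation vector about the tool's x, y, z in rad, then the closure, from 0 (fully open) to 1 (shut). In form: [[dx, dy, dz, rx, ry, rz, claw], ...]. A call has 1 to 20 rows; each row shifts and turns the commanded pose from where the row before left it, along the tool's axes as they then stand; what a row does not reach is not made up. A row lasts 1/10 s, in which the tool goes at most 50 mm and 8.59 degrees, less where a joint would pass 70% of its speed; a pose out of reach is approached as far as the arm can. A call is refused whole if a number of a shift passes 0.05 or a number of a turn 0.15, either way. A call with a gripper value outside its range is refused whole. The fingers move at their own pace and stop on an object; "newtons" is the grip in N (left out, the last holds). Time passes only in rows, so rows that do not move let the fingers close. It gives the time, the measured TCP pose, the force and the opening at its end, in the units of the state.
- ctrl.sense(): the state, without advancing time (a new reading comes with each control period).
- read_camera(name): name is "scene" or "top"; returns a dict with "img" (480x640x3 uint8, blue, green, red), "mtx" (3x3 intrinsics, pixels), "origin" and "orientation" of the camera in the world. Camera axes: x right, y down, z forward; pixel columns grow to the right and rows downward; lengths in m; the calibration is good to about 2 mm. A picture is of the moment at which its call begins. There is no depth.
- ctrl.close_job(): hands the job in, once; it reports no verdict.
The state is a dict: "clock": time; "qpos": joint angles; "qvel": joint speeds; "joint_efforts": joint torques, N m; "eef_pos": TCP position; "ee_rot": TCP orientation; "ft_force": force on the tool from outside, world axes, zero at the start; "wrist_torque": the same for the moment, N m; "finger_gap": finger opening in m.
Only numpy, scipy, OpenCV 4.12 (cv2) and the standard library are available. Lean on these libraries where they do the work, as an engineer would, in place of code of your own. Each camera call takes 0.05 s, during which the arm holds its last target.

TASK

With the hook from the rest, pull the reader's steel tray out to its stop by its finger hole. Slide the specimen carrier along the guide track, round the bend and onto the tray right up to its back wall, and keep pushing carrier and tray in until the carrier is felt to sit firmly against the sprung contact hidden in the reader; push gently, without lifting or jamming it, and leave it there. The hook must end up back on its rest, and the bottles, vials, beaker and open box stay standing where they are.

Things in the scene. Friction and masses are not known exactly. Their poses are not given: they have to be found in the camera images.
- station: Fixed grey plate with the L-shaped track. Origin on the table where the legs' centre lines cross, z up. Carrier's way: entry leg on x = 0 from y = 232 (open end) to y = 94 mm; quarter bend, centre-line radius 94 about (94, 94); exit leg on y = 0 towards +x. Track floor at z = 12. Rails 62 mm apart inside, 5 thick, tops at z = 32, running on beside the tray into the reader.
- track_end (a point): End of the track floor, at the station's (109, 0, 12) mm, axes as the station's. From here to the reader lies an 8 mm deep gap between the rails, bridged only while the tray is out (its front edge then at station x = 108, its top 1 mm lower than the track floor).
- reader: Fixed white reader, 126 mm wide, 100 deep; origin on the table under its front face, at the station's (246, 0, 0), axes as the station's. Roof top 58 mm high, slot under it 46; from 42 mm behind the face 118 tall. Hidden under the roof: a sprung contact (4 mm travel, about 1.5 N, then a hard stop) which the carrier's front first meets anywhere 30 to 60 mm behind the face: unknown, to be felt.
- tray (a joint): How far the steel tray is out, in m: 0 fully in, 0.080 fully out (hard stops; the carrier meets the reader's contact at 0.006 to 0.036), sliding along the station's -x. It stays where left; moving it takes about 3 N, more if fast. Plate 58 mm wide, 6 thick, top at z = 11; at its inner end a back wall 8 mm high, near face 124 mm from the front edge. At 0 the front edge is at station x = 188 mm.
- tray_hole (a point): Centre of the tray's finger hole, at the top face of the tray; the hole is 20 mm (along the tray) by 20 mm, through the plate, 18 mm behind the tray's front edge and 106 mm before the near face of the back wall; 7 mm below its mouth is the station's plate. Axes as the station's; it moves with the tray.
- carrier: Loose grey plastic carrier with three clear specimen boxes let into its top: 90 mm long (its x), 54 mm wide, body 22 mm high, 26 mm with the boxes, corners rounded to 14 mm radius, so each end has a flat 26 mm wide. About 0.25 kg. Origin at the centre of its underside, x along its length, forwards: along the station's -y in the entry leg, +x in the exit leg.
- hook: Loose hand hook, about 0.12 kg: black bar handle 110 mm long (x), 18 mm wide, 18 mm high; beyond its +x end a 10 mm thick steel prong, 74 mm ahead of the origin, hangs straight down to 42 mm below the underside of the handle. Origin at the centre of the handle's underside, x along the handle to the prong, z up.
- rest: Fixed grey rest for the hook: two posts 10 mm thick, 86 mm apart (centres at x = -43 and +43 mm), tops 56 mm above the table, with 9 mm high lips 28 mm apart across y. The hook's handle lies on top along the rest's x, origin above the rest's origin; the prong hangs beyond the +x post. Origin on the table at the centre.
- amber: Amber bottle, 46 mm across, 85 mm tall, bystander; origin at its base.
- reagent1: White bottle, 44 mm across, 90 mm tall, bystander; origin at its base.
- reagent2: White bottle, 44 mm across, 90 mm tall, bystander; origin at its base.
- vial1: Small glass vial, 28 mm across, 50 mm tall, standing on the station's plate inside the bend, bystander; origin at its base.
- vial2: Small glass vial, 28 mm across, 50 mm tall, bystander; origin at its base.
- beaker: Empty glass beaker, 70 mm across, 90 mm tall, bystander; origin at its base.
- slidebox: Open clear specimen box, 55 mm square, 18 mm high, its lid laid open flat to +x, bystander; origin under the box's centre.
Mind the look-alikes: they are no part of the job. Leave any purple look-alike of the hook alone.

How it is judged:
On the way, in this order (a step that is already met when the one before it is completed fails the run):
1. the tray is pulled out to its stop (at least 72 mm) by the hook (value of joint tray above 0.072 m and contact force between hook and station above 0.3 N and z of hook in the frame of tray_hole below 0.0415 m), for 0.05 s.
2. the carrier has come round the bend and stands wholly on the tray, up to its back wall within 10 mm, before the tray has been pushed in more than 35 mm (x of carrier in the frame of tray_hole above 0.051 m and z of carrier in the frame of tray_hole below 0.006 m and value of joint tray above 0.045 m).
At the end, for the whole second after the job is handed in: The carrier, flat on the tray within 9 mm of its back wall and in line with the track (within 0.12 rad), rests against the sprung contact inside the reader (still touching it with at least 0.15 N); the hook lies level on both posts of its rest, within 25 mm of the rest's centre; all at rest (contact force between carrier and reader above 0.15 N and x of carrier in the frame of tray_hole above 0.052 m and z of carrier in the frame of tray_hole below 0.004 m and angle between the x axis of carrier and the x axis of station, either way round below 0.12 rad and linear speed of each of carrier, hook below 0.01 m/s and horizontal distance between hook and rest below 0.025 m and z of hook in the frame of rest between 0.052 and 0.062 m and angle between hook's own z axis and vertical below 0.12 rad).
It fails at once if the carrier is lifted or tipped out of the track (z of carrier in the frame of station above 0.022 m or angle between carrier's own z axis and vertical above 0.25 rad).
It fails at once if the carrier is pushed with more than 40 N by the fingers or the hook (contact force between carrier and the fingers above 40 N or contact force between carrier and hook above 40 N).
It fails at once if a bystander is moved by more than 20 mm (distance of any of amber, reagent1, reagent2, vial1, vial2, beaker, slidebox from where it was at the start of the episode above 0.02 m).
It also fails if it takes over 72 s, if anything falls off the work surface, if the arm or the gripper's body presses on something with over 40 N, if the wrist force passes 120 N, or if a joint passes its speed limit or range.

## Working session

There is one attempt and no reset: what is moved stays moved. The work goes in short steps, Python scripts to look and compute and a tool call to move; the robot and the scene stay as the last step left them, time stands still between calls to the robot, and variables do not carry over. Pictures are saved under pics/ and viewed, and the job is handed in when it is done.

Besides the shell and the picture viewer there is one more tool, called after "Emit:" as name(argument=value, ...), one argument or row to a line, values as JSON. arm_command: Moves the arm, as the interface text tells. Its arguments: {"type":"object","properties":{"deltas":{"type":"array","items":{"type":"array","items":{"type":"number"}}},"newtons":{"type":"number"}},"required":["deltas"]}

```bash
mkdir -p pics; ls; cat > h.py <<'E'
from workcell import ctrl, read_camera
import numpy as np, cv2, pickle
from scipy.spatial.transform import Rotation as R
def cam(name,save=None):
    c=read_camera(name)
    if save: cv2.imwrite(save,c['img'])
    pickle.dump(c,open(name+'.pkl','wb'))
    return c
def rot(q): return R.from_quat([q[1],q[2],q[3],q[0]]).as_matrix()
def ray(c,u,v):
    d=np.linalg.inv(c['mtx'])@np.array([u,v,1.0]); return np.array(c['origin']),rot(c['orientation'])@d
def onplane(c,u,v,z):
    o,d=ray(c,u,v); return o+d*(z-o[2])/d[2]
def proj(c,p):
    q=rot(c['orientation']).T@(np.array(p)-c['origin']); q=c['mtx']@q; return q[:2]/q[2]
E
python3 - <<'E'
from h import *
print(ctrl.sense())
for n in('scene','top'):
    c=cam(n,f'pics/{n}0.png'); print(c['mtx'],c['origin'],c['orientation'])
E
```

```text
pics
{'clock': 0.0, 'qpos': array([-1.15347569,  0.61586752, -0.0126166 ,  1.42485396,  0.00809387,
        1.10340077, -0.04039527]), 'qvel': array([-0.00071198, -0.00100455, -0.00036885, -0.00018975,  0.00137327,
        0.00178766, -0.00066496]), 'joint_efforts': array([-1.09685238e-04, -4.58933115e+01,  2.09110868e-01, -1.65746588e+01,
       -6.10106927e-02,  2.03495863e-02,  2.27418550e-04]), 'eef_pos': array([0.27876315, 0.58633286, 0.21752961]), 'ee_rot': array([ 6.74381329e-04,  8.45378363e-01,  5.34166535e-01, -1.04035050e-03]), 'ft_force': array([ 0.95214769,  0.34432106, -0.69336498]), 'wrist_torque': array([ 0.04045822, -0.02392616,  0.03159019]), 'finger_gap': 0.09308185260702231}
[[593.992966     0.         324.79661245]
 [  0.         593.992966   246.06765404]
 [  0.           0.           1.        ]] [1.32523271 0.63567422 0.73265679] [-0.19358693  0.36688685  0.80719634 -0.41994311]
[[461.41751149   0.         315.99711238]
 [  0.         461.41751149 236.71092686]
 [  0.           0.           1.        ]] [ 0.48255181 -0.00689018  0.85596374] [ 0.03834359 -0.70568582  0.70576009 -0.04939613]
```

View pics/scene0.png

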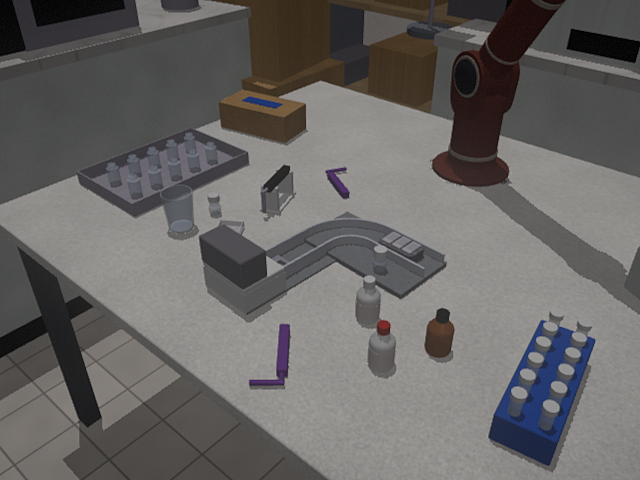

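View pics/top0.png

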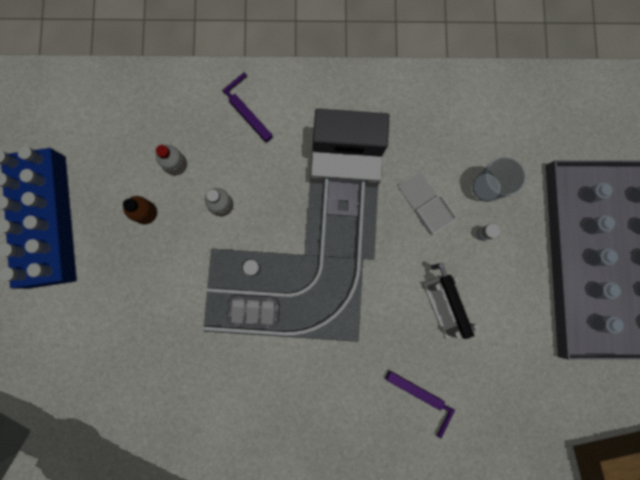

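```bash
python3 - <<'E'
from h import *
c=pickle.load(open('top.pkl','rb'));im=c['img']
cv2.imwrite('pics/a.png',cv2.resize(im[95:350,195:395],None,fx=3,fy=3,interpolation=cv2.INTER_CUBIC)[:600])
cv2.imwrite('pics/b.png',cv2.resize(im[235:350,195:395],None,fx=4,fy=4,interpolation=cv2.INTER_CUBIC))
cv2.imwrite('pics/c.png',cv2.resize(im[250:350,400:500],None,fx=6,fy=6,interpolation=cv2.INTER_CUBIC))
E
```

```text
(no output)
```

View pics/a.png

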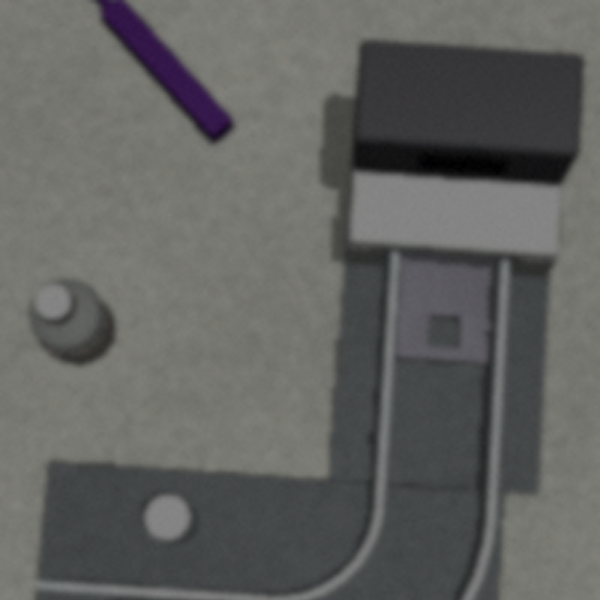

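View pics/b.png

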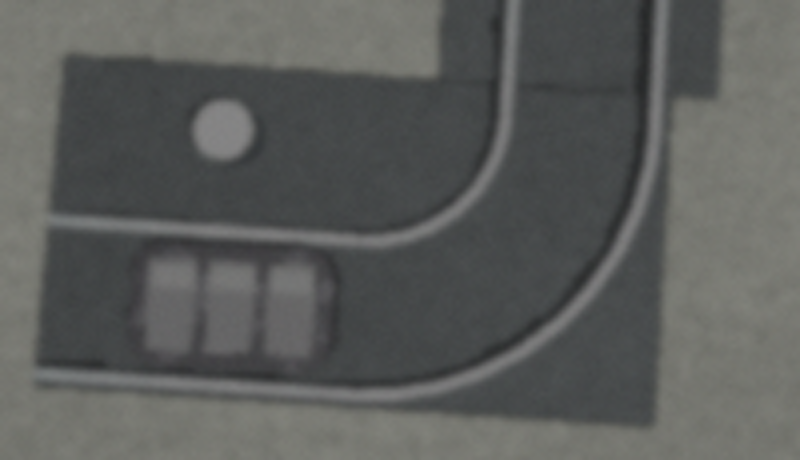

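View pics/c.png

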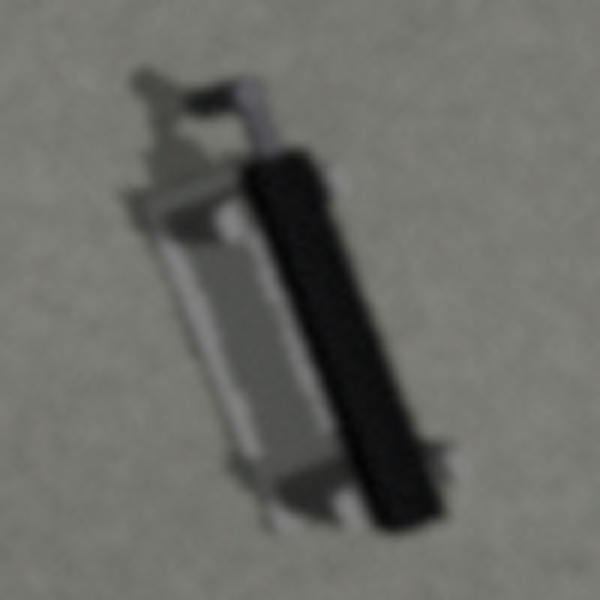

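```bash
python3 - <<'E'
from h import *
c=pickle.load(open('top.pkl','rb'));im=c['img'];g=im.astype(float).mean(2)
def edgepts(axis,rng,start,end,w=4):
    P=[]
    for t in rng:
        s=start+(end-start)*(t-rng[0])/(rng[-1]-rng[0])
        k=np.arange(int(round(s))-w,int(round(s))+w+1)
        v=g[t,k] if axis=='r' else g[k,t]
        v=np.clip(v-np.sort(v)[len(v)//2]-8,0,None)
        if v.sum()<5: continue
        m=(v*k).sum()/v.sum()
        P.append((m,t) if axis=='r' else (t,m))
    return np.array(P)
L={}
L['exL']=edgepts('r',range(188,250),326,321.5)
L['exR']=edgepts('r',range(188,250),363,360)
L['enU']=edgepts('c',range(210,280),290,294.5)
L['enD']=edgepts('c',range(210,280),329.0,333)
lines={}
for k,P in L.items():
    W=np.array([onplane(c,u,v,.032)[:2] for u,v in P])
    vx,vy,x0,y0=cv2.fitLine(W.astype(np.float32),cv2.DIST_HUBER,0,1e-4,1e-4).ravel()
    n=np.array([-vy,vx]); r=(W-[x0,y0])@n
    lines[k]=(np.array([vx,vy]),np.array([x0,y0])); print(k,len(P),np.degrees(np.arctan2(vy,vx)),x0,y0,'rms',r.std())
def d(k):
    v=lines[k][0]; return v if max(abs(v))==max(v) else -v
ax=[]
for k in('exL','exR'):
    v=d(k); ax.append(np.arctan2(v[1],v[0]))
for k in('enU','enD'):
    v=d(k); ax.append(np.arctan2(v[1],v[0])-np.pi/2)
print(np.degrees(ax)); th=np.mean(ax)
X=np.array([np.cos(th),np.sin(th)]);Y=np.array([-X[1],X[0]])
print('sep ex',(lines['exL'][1]-lines['exR'][1])@Y,'sep en',(lines['enU'][1]-lines['enD'][1])@X)
yo=(lines['exL'][1]+lines['exR'][1])@Y/2; xo=(lines['enU'][1]+lines['enD'][1])@X/2
O=X*xo+Y*yo; print('station',O,np.degrees(th))
np.save('st.npy',[O[0],O[1],th])
# checks
S=lambda x,y,z:np.r_[O+X*x+Y*y,z]
for nm,p in dict(vialtop=None,hole=(.206,0,.011),front=(.188,0,.011),readerL=(.246,.063,.058),readerR=(.246,-.063,.058),entryend=(0,.232,.012),trackend=(.109,0,.012)).items():
    if p: print(nm,proj(c,S(*p)))
# black hook
hsv=cv2.cvtColor(im,cv2.COLOR_BGR2HSV)
m=(im.max(2)<32).astype(np.uint8); m[:, :400]=0;m[:,500:]=0;m[:240]=0;m[360:]=0
n,l,s,ce=cv2.connectedComponentsWithStats(m)
i=1+np.argmax(s[1:,4]);cn=cv2.findContours((l==i).astype(np.uint8),0,1)[0][0]
rc=cv2.minAreaRect(cn);print('hook rect',rc,s[i]);B=cv2.boxPoints(rc)
print([onplane(c,u,v,.065)[:2].round(4) for u,v in B],onplane(c,*rc[0],.065))
# carrier
print('carrier ctr guess', onplane(c,195+235/4,235+308/4,.036))
E
```

```text
exL 62 -3.759848 0.6187715 -0.03445816 rms 0.00012589659197109746
exR 62 -3.864111 0.6188725 -0.10166308 rms 8.435001602540301e-05
enU 70 86.30209 0.48674142 0.10780277 rms 0.00012038479254020465
enD 70 85.884476 0.4182767 0.11004273 rms 0.0006842790960085214
[-3.759848  -3.864111  -3.6979053 -4.1155233]
sep ex 0.06704572 sep en 0.06846023
station [ 0.44137722 -0.05609013] -3.8593469
hole [342.67491371 205.3676176 ]
front [342.10320553 214.87498382]
readerL [310.4849447  175.71462257]
readerR [381.35701287 180.58796771]
entryend [207.55485808 308.70911616]
trackend [339.59436711 257.15332969]
hook rect ((456.1299133300781, 306.4503173828125), (65.1116714477539, 11.9215726852417), 69.04422760009766) [440 276  33  62 681]
[array([ 0.5098, -0.2302]), array([ 0.5171, -0.2496]), array([ 0.4144, -0.2854]), array([ 0.4074, -0.2662])] [ 0.46174683 -0.25797765  0.065     ]
carrier ctr guess [0.45189565 0.08940489 0.036     ]
```

```bash
cat >> h.py <<'E'
TH=np.radians(-3.8);O=np.array([.4414,-.0561]);X=np.array([np.cos(TH),np.sin(TH)]);Y=np.array([-X[1],X[0]])
S=lambda x,y,z=0:np.r_[O+X*x+Y*y,z]
E
python3 - <<'E'
from h import *
c=pickle.load(open('scene.pkl','rb'));im=c['img'].copy()
for p in [(.246,.063,.058),(.246,-.063,.058),(.246,.063,0),(.346,.063,.118),(.288,.063,.118),(.288,-.063,.118),(0.0285,.232,.032),(-.0385,.232,.032),(.206,0,.011)]:
    u=proj(c,S(*p)); cv2.circle(im,tuple(np.round(u).astype(int)),1,(0,0,255),-1)
h=np.array([.4617,-.258]);a=np.radians(19.2);hx=np.array([np.cos(a),np.sin(a)]);hy=np.array([-hx[1],hx[0]])
for dx in(-.055,.055):
  for dy in(-.009,.009):
    u=proj(c,np.r_[h+hx*dx+hy*dy,.074]);cv2.circle(im,tuple(np.round(u).astype(int)),1,(0,255,255),-1)
u=proj(c,np.r_[h+hx*.074,.014]);cv2.circle(im,tuple(np.round(u).astype(int)),1,(0,255,0),-1)
cv2.imwrite('pics/d.png',cv2.resize(im[150:330,190:460],None,fx=2.9,fy=2.9,interpolation=cv2.INTER_CUBIC))
E
```

```text
(no output)
```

View pics/d.png

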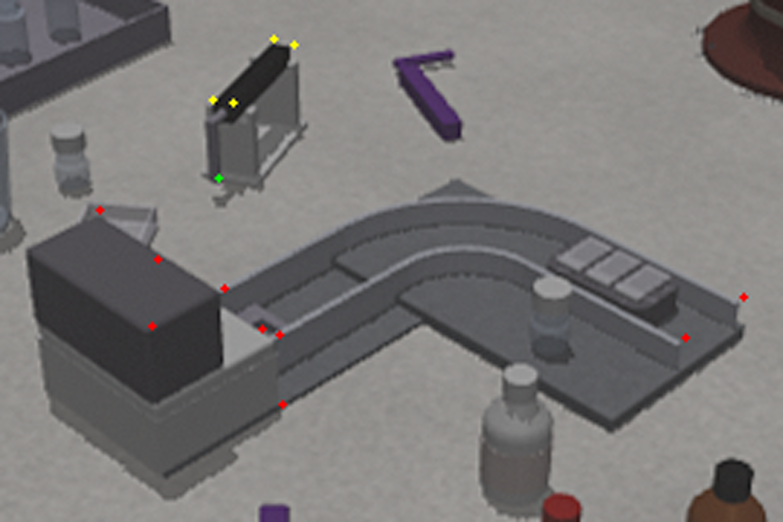

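```bash
cat >> h.py <<'E'
def az(Rm): return np.degrees(np.arctan2(Rm[1,0],Rm[0,0]))
def sim(rows,pos=None,Rm=None):
    s=ctrl.sense()
    p=np.array(s['eef_pos']) if pos is None else np.array(pos); Rm=rot(s['ee_rot']) if Rm is None else Rm
    for r in rows:
        p=p+Rm@np.array(r[:3]); Rm=Rm@R.from_rotvec(r[3:6]).as_matrix()
    return p,Rm
def delta(p,azd,pos=None,Rm=None):
    "tool-frame shift and remaining rz to reach p, azimuth azd (tool down)"
    s=ctrl.sense(); p0=np.array(s['eef_pos']) if pos is None else pos; R0=rot(s['ee_rot']) if Rm is None else Rm
    a=np.radians(azd)
    T=np.array([[np.cos(a),np.sin(a),0],[np.sin(a),-np.cos(a),0],[0,0,-1]])
    return (R0.T@(np.array(p)-p0)).round(4), R.from_matrix(R0.T@T).as_rotvec().round(4), T
E
python3 - <<'E'
from h import *
rows=[[-.006,.048,0,0,0,.0818]]*20
p,Rm=sim(rows);print(p,az(Rm),np.hypot(*p[:2]))
d,r,T=delta([.4617,-.258,.12],-70.8,p,Rm);print(d,r)
E
```

```text
[ 0.47194362 -0.25510153  0.21919485] -29.16007293923021 0.5364770016424123
[-0.0076  0.0073  0.0992] [ 0.0021 -0.0011  0.7268]
```

Emit:
arm_command(
  deltas=[
    [-0.006,0.048,0,0,0,0.0818,0],
    [-0.006,0.048,0,0,0,0.0818,0],
    [-0.006,0.048,0,0,0,0.0818,0],
    [-0.006,0.048,0,0,0,0.0818,0],
    [-0.006,0.048,0,0,0,0.0818,0],
    [-0.006,0.048,0,0,0,0.0818,0],
    [-0.006,0.048,0,0,0,0.0818,0],
    [-0.006,0.048,0,0,0,0.0818,0],
    [-0.006,0.048,0,0,0,0.0818,0],
    [-0.006,0.048,0,0,0,0.0818,0],
    [-0.006,0.048,0,0,0,0.0818,0],
    [-0.006,0.048,0,0,0,0.0818,0],
    [-0.006,0.048,0,0,0,0.0818,0],
    [-0.006,0.048,0,0,0,0.0818,0],
    [-0.006,0.048,0,0,0,0.0818,0],
    [-0.006,0.048,0,0,0,0.0818,0],
    [-0.006,0.048,0,0,0,0.0818,0],
    [-0.006,0.048,0,0,0,0.0818,0],
    [-0.006,0.048,0,0,0,0.0818,0],
    [-0.006,0.048,0,0,0,0.0818,0],
  ],
)

```text
clock: 2.1
eef_pos: [0.4712, -0.2561, 0.2183]
ee_rot: [0.0, 0.967, -0.253, -0.0]
ft_force: [0.5, -0.0, 0.5]
finger_gap: 0.0929
```

Emit:
arm_command(
  deltas=[
    [-0.0015,0.0015,0.01,0,0,0.1454,0],
    [-0.0015,0.0015,0.01,0,0,0.1454,0],
    [-0.0015,0.0015,0.01,0,0,0.1454,0],
    [-0.0015,0.0015,0.01,0,0,0.1454,0],
    [-0.0015,0.0015,0.01,0,0,0.1454,0],
    [0,0,0.01,0,0,0,0],
    [0,0,0.01,0,0,0,0],
    [0,0,0,0,0,0,0],
    [0,0,0,0,0,0,0],
  ],
)

```text
clock: 3.0
eef_pos: [0.4618, -0.2544, 0.1486]
ee_rot: [-0.0, 0.815, -0.579, -0.0]
ft_force: [-0.1, 0.3, -0.5]
finger_gap: 0.0933
```

```bash
python3 - <<'E'
from h import *
s=ctrl.sense();print(s['clock'],s['eef_pos'],az(rot(s['ee_rot'])),rot(s['ee_rot'])[:,2],s['qpos'],s['ft_force'])
print(delta([.4617,-.258,.12],-70.8)[:2])
cam('top','pics/t1.png')
c=cam('scene');cv2.imwrite('pics/s1.png',cv2.resize(c['img'][60:260,180:430],None,fx=3,fy=3))
E
```

```text
3.0 [ 0.46183485 -0.25442168  0.14858612] -70.7476653207616 [-1.26636724e-04  1.79757349e-04 -9.99999976e-01] [ 0.05400191  0.58106631  0.63065699  1.87783187 -0.45430048  0.82974718
 -0.31429502] [-0.10564655  0.29806525 -0.50646559]
(array([0.0033, 0.0013, 0.0286]), array([0.0001, 0.0002, 0.0009]))
```

View pics/s1.png

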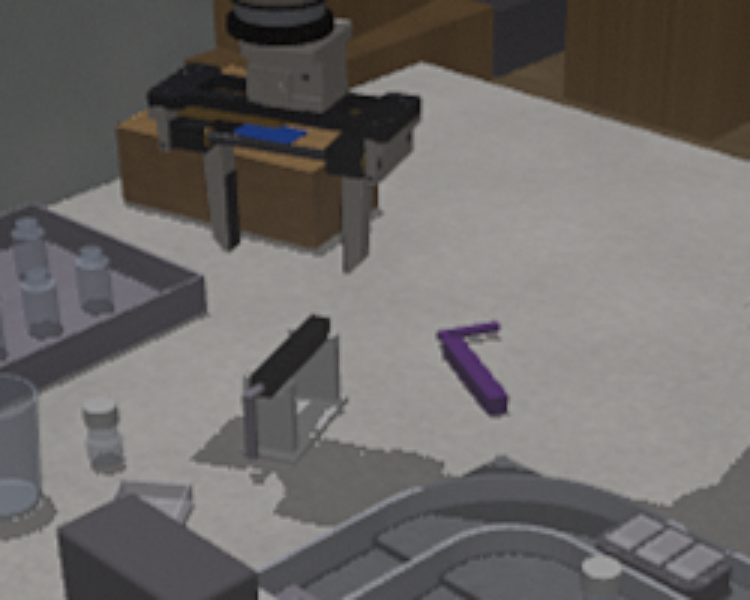

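Emit:
arm_command(
  deltas=[
    [0.0033,0.0013,0.02,0,0,0,0],
    [0,0,0.025,0,0,0,0],
    [0,0,0.025,0,0,0,0],
    [0,0,0.02,0,0,0,0],
    [0,0,0.0126,0,0,0,0.3],
    [0,0,0,0,0,0,0.5],
    [0,0,0,0,0,0,0.7],
    [0,0,0,0,0,0,0.85],
    [0,0,0,0,0,0,1],
    [0,0,0,0,0,0,1],
    [0,0,0,0,0,0,1],
    [0,0,0,0,0,0,1],
    [0,0,0,0,0,0,1],
    [0,0,0,0,0,0,1],
  ],
  newtons=50,
)

```text
clock: 4.5
eef_pos: [0.4617, -0.2579, 0.0461]
ee_rot: [0.0, 0.815, -0.579, 0.0]
ft_force: [0.6, -0.0, 0.5]
finger_gap: 0.018
```

Emit:
arm_command(
  deltas=[
    [0,0,-0.005,0,0,0,1],
    [0,0,-0.01,0,0,0,1],
    [0,0,-0.02,0,0,0,1],
    [0,0,-0.02,0,0,0,1],
    [0,0,0,0,0,0,1],
    [0,0,0,0,0,0,1],
  ],
)

```text
clock: 5.1
eef_pos: [0.4618, -0.2577, 0.1013]
ee_rot: [-0.0, 0.815, -0.579, 0.0]
ft_force: [-0.7, -0.2, -1.3]
finger_gap: 0.0175
```

```bash
python3 - <<'E'
from h import *
s=ctrl.sense();print(s['clock'],s['eef_pos'],az(rot(s['ee_rot'])),s['finger_gap'],s['ft_force'])
c=cam('top');cv2.imwrite('pics/t2.png',cv2.resize(c['img'][220:360,370:520],None,fx=4,fy=4))
c=cam('scene');cv2.imwrite('pics/s2.png',cv2.resize(c['img'][60:260,180:430],None,fx=3,fy=3))
E
```

```text
5.1 [ 0.46176095 -0.25769307  0.10132806] -70.79864698515267 0.017510916754261842 [-0.74154765 -0.24132441 -1.29659186]
```

View pics/s2.png

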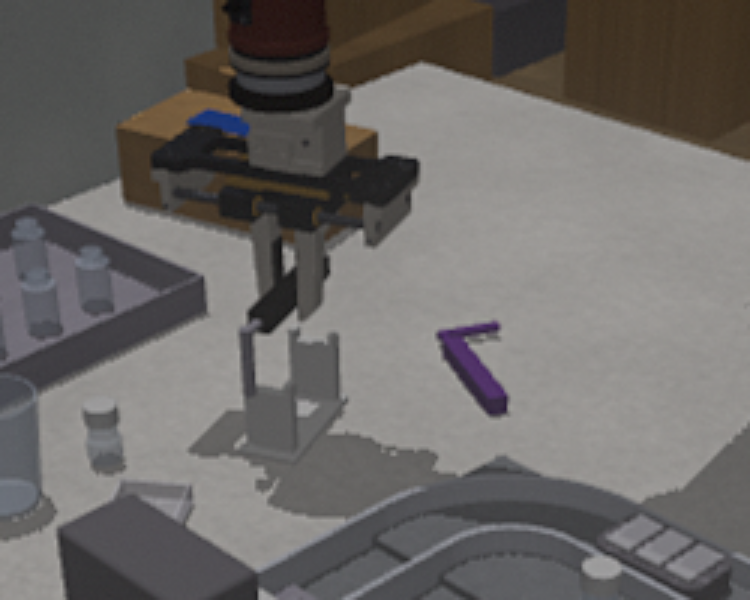

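View pics/t2.png

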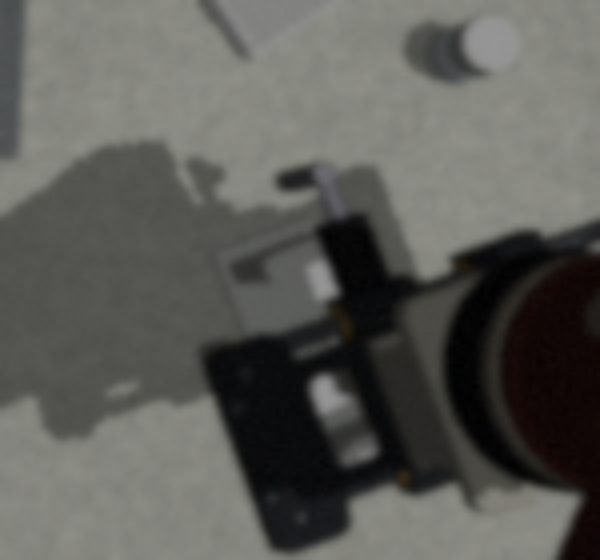

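```bash
python3 - <<'E'
from h import *
s=ctrl.sense();p=s['eef_pos'];a=np.radians(az(rot(s['ee_rot']))+90);hx=np.array([np.cos(a),np.sin(a)])
tip=np.r_[p[:2]+hx*.074,p[2]+.0099-.042];top=tip+[0,0,.042]
for n in('scene','top'):
    c=pickle.load(open(n+'.pkl','rb'));print(n,proj(c,tip),proj(c,top))
    im=c['img'].copy()
    for q in(tip,top):
        cv2.circle(im,tuple(np.round(proj(c,q)).astype(int)),0,(0,0,255),-1)
    u=np.round(proj(c,tip)).astype(int);cv2.imwrite(f'pics/e_{n}.png',cv2.resize(im[u[1]-40:u[1]+40,u[0]-40:u[0]+40],None,fx=7,fy=7,interpolation=cv2.INTER_NEAREST))
T=S(.132,0,.12);print(T,delta(T,-93.8)[:2])
E
```

```text
scene [263.70953945 190.67810949] [262.67573779 174.10471164]
top [440.59223037 265.69309615] [447.92336081 264.10225773]
[ 0.57310979 -0.06484815  0.12      ] (array([-0.1449, -0.169 , -0.0196]), array([0.0013, 0.0013, 0.4014]))
```

View pics/e_scene.png

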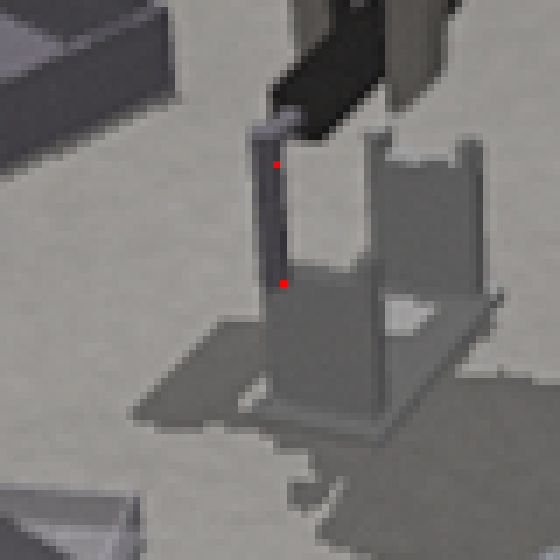

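View pics/e_top.png

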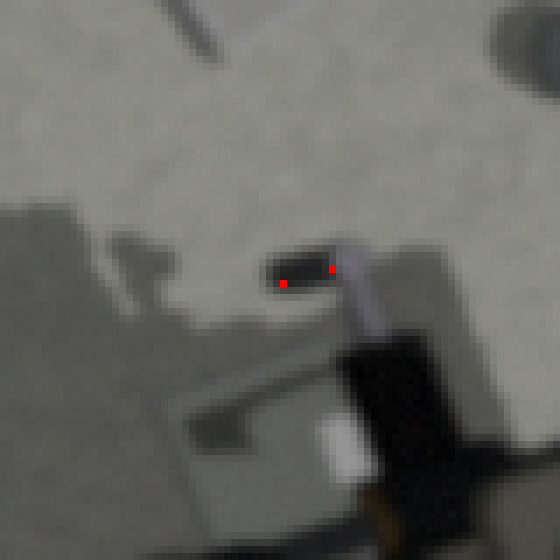

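Emit:
arm_command(
  deltas=[
    [0,0,-0.0196,0,0,0,1],
    [-0.0182,-0.0209,0,0,0,0,1],
    [-0.0182,-0.0209,0,0,0,0,1],
    [-0.0182,-0.0209,0,0,0,0,1],
    [-0.0182,-0.0209,0,0,0,0,1],
    [-0.0182,-0.0209,0,0,0,0,1],
    [-0.0182,-0.0209,0,0,0,0,1],
    [-0.0182,-0.0209,0,0,0,0,1],
    [-0.0182,-0.0209,0,0,0,0,1],
    [0,0,0,0,0,0.1,1],
    [0,0,0,0,0,0.1,1],
    [0,0,0,0,0,0.1,1],
    [0,0,0,0,0,0.1,1],
    [0,0,0,0,0,0,1],
    [0,0,0.03,0,0,0,1],
    [0,0,0.03,0,0,0,1],
    [0,0,0,0,0,0,1],
    [0,0,0,0,0,0,1],
  ],
)

```text
clock: 7.0
eef_pos: [0.5714, -0.0657, 0.0604]
ee_rot: [-0.001, -0.684, 0.73, 0.0]
ft_force: [0.3, -0.9, -0.3]
finger_gap: 0.0179
```

```bash
cat > pr.py <<'E'
from h import *
s=ctrl.sense();p=s['eef_pos'];print(s['clock'],p,az(rot(s['ee_rot'])),s['finger_gap'],s['ft_force'])
a=np.radians(az(rot(s['ee_rot']))+90);hx=np.array([np.cos(a),np.sin(a)])
tip=np.r_[p[:2]+hx*.076,p[2]+.0099-.042]
d=p[:2]-O;print('tcp in st',d@X,d@Y);d=tip[:2]-O;print('tip st',d@X,d@Y,tip[2])
for n in('scene','top'):
    c=cam(n)
    im=c['img'].copy()
    u=np.round(proj(c,tip)).astype(int)
    cv2.imwrite(f'pics/f0_{n}.png',cv2.resize(im[u[1]-40:u[1]+40,u[0]-40:u[0]+40],None,fx=7,fy=7,interpolation=cv2.INTER_CUBIC))
    cv2.circle(im,tuple(u),0,(0,0,255),-1)
    cv2.imwrite(f'pics/f_{n}.png',cv2.resize(im[u[1]-40:u[1]+40,u[0]-40:u[0]+40],None,fx=7,fy=7,interpolation=cv2.INTER_NEAREST))
E
python3 pr.py
```

```text
7.0 [ 0.57137143 -0.06565358  0.06036509] -93.69257255957207 0.01785344336666278 [ 0.26470613 -0.94098285 -0.30297162]
tcp in st 0.13031883488080057 -0.000918859727102363
tip st 0.20631870129242733 -0.0007763626573666725 0.02826508584173814
```

View pics/f_scene.png

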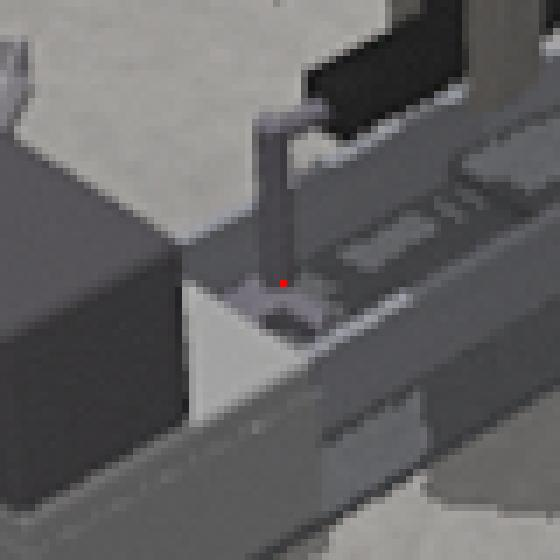

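View pics/f_top.png

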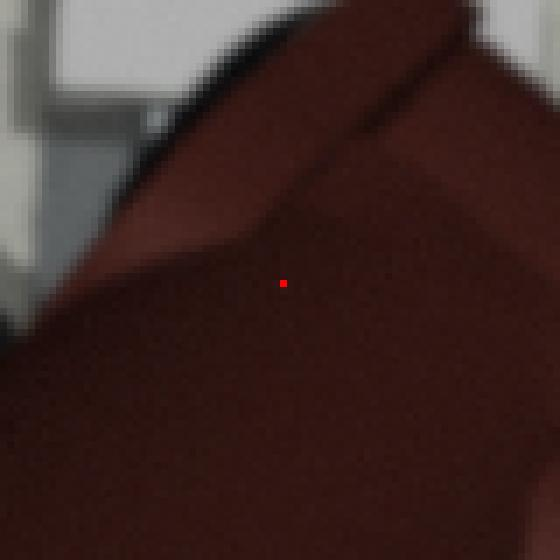

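```bash
python3 - <<'E'
from h import *
c=pickle.load(open('scene.pkl','rb'))
s=ctrl.sense();p=s['eef_pos'];a=np.radians(az(rot(s['ee_rot']))+90);hx=np.array([np.cos(a),np.sin(a)])
tip=np.r_[p[:2]+hx*.076,p[2]+.0099-.042];u=np.round(proj(c,tip))
f=lambda q:((proj(c,q)-u+40.5)*7).round(0)
print([f(S(.206+a,b,.011)) for a in(-.01,.01) for b in(-.01,.01)],f(S(.206,0,.011)),f(tip),f(tip-[0,0,.0173]))
E
```

```text
[array([295., 308.]), array([341., 336.]), array([244., 336.]), array([290., 365.])] [292. 336.] [283. 284.] [285. 333.]
```

View pics/f0_scene.png

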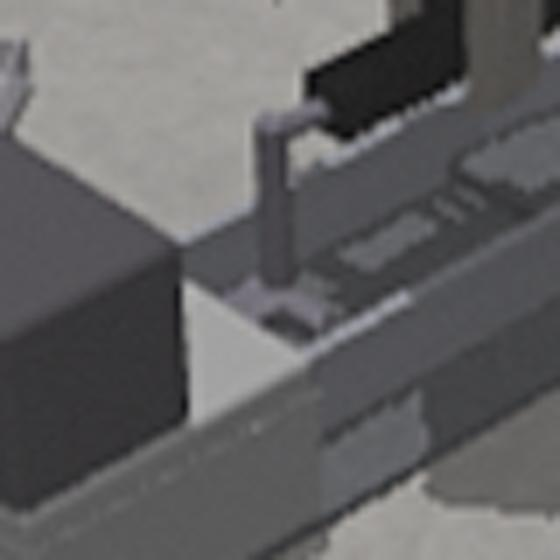

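Emit:
arm_command(
  deltas=[
    [-0.0009,0.0015,0.005,0,0,0,1],
    [0,0,0.005,0,0,0,1],
    [0,0,0.005,0,0,0,1],
    [0,0,0.004,0,0,0,1],
    [0,0,0.0015,0,0,0,1],
    [0,0,0.001,0,0,0,1],
    [0,0,0,0,0,0,1],
    [0,0,0,0,0,0,1],
  ],
)

```text
clock: 7.9
eef_pos: [0.5704, -0.0645, 0.0392]
ee_rot: [0.0, -0.684, 0.73, -0.0]
ft_force: [0.9, 0.1, -1.6]
finger_gap: 0.0178
```

```bash
python3 pr.py
```

```text
7.9 [ 0.57038168 -0.06453518  0.03924569] -93.7411780838875 0.01777516090346965 [ 0.87150126  0.1166267  -1.62392754]
tcp in st 0.12925714662461638 0.00013148690331203332
tip st 0.20525710657331533 0.00020951123385162132 0.007145691159079599
```

View pics/f0_scene.png

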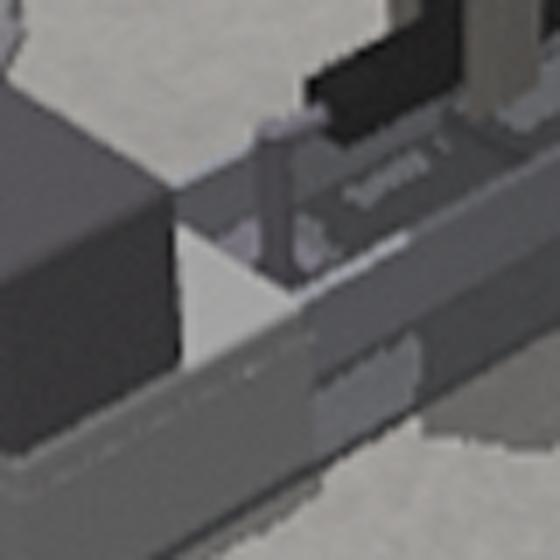

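Emit:
arm_command(
  deltas=[
    [0,0.003,0,0,0,0,1],
    [0,0.003,0,0,0,0,1],
    [0,0.005,0,0,0,0,1],
    [0,0.005,0,0,0,0,1],
    [0,0.005,0,0,0,0,1],
    [0,0.005,0,0,0,0,1],
    [0,0.005,0,0,0,0,1],
    [0,0.005,0,0,0,0,1],
  ],
)

```text
clock: 8.8
eef_pos: [0.5342, -0.0621, 0.0394]
ee_rot: [0.0, -0.684, 0.73, -0.0]
ft_force: [3.8, 0.6, -1.0]
finger_gap: 0.0174
```

```bash
python3 pr.py
```

```text
8.8 [ 0.53420118 -0.06209053  0.03937829] -93.73554063197412 0.01743444212610829 [ 3.81001752  0.59202584 -0.97043966]
tcp in st 0.09299416840413441 0.00017294084910542747
tip st 0.1689941203079779 0.00025844297471020567 0.007278285584672549
```

View pics/f0_scene.png

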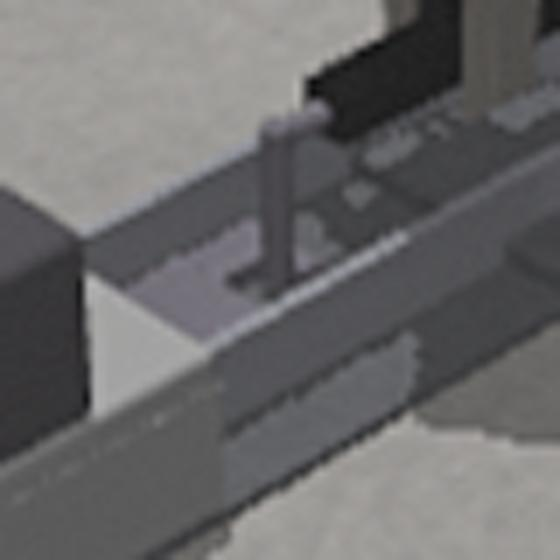

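Emit:
arm_command(
  deltas=[
    [0,0.005,0,0,0,0,1],
    [0,0.005,0,0,0,0,1],
    [0,0.005,0,0,0,0,1],
    [0,0.005,0,0,0,0,1],
    [0,0.005,0,0,0,0,1],
    [0,0.005,0,0,0,0,1],
    [0,0.005,0,0,0,0,1],
    [0,0.005,0,0,0,0,1],
    [0,0.002,0,0,0,0,1],
    [0,0.002,0,0,0,0,1],
  ],
)

```text
clock: 9.9
eef_pos: [0.4902, -0.0592, 0.0392]
ee_rot: [-0.0, -0.684, 0.73, 0.0]
ft_force: [3.8, -0.1, -1.8]
finger_gap: 0.0179
```

Emit:
arm_command(
  deltas=[
    [0,0.002,0,0,0,0,1],
    [0,0.001,0,0,0,0,1],
    [0,0.001,0,0,0,0,1],
  ],
)

```text
clock: 10.2
eef_pos: [0.4879, -0.0591, 0.0392]
ee_rot: [0.001, -0.684, 0.73, -0.001]
ft_force: [6.8, 0.0, -4.5]
finger_gap: 0.0178
```

```bash
python3 pr.py
```

```text
10.2 [ 0.48793001 -0.0590974   0.03924808] -93.71761649258312 0.017782493903021723 [ 6.80920527  0.04926357 -4.48467274]
tcp in st 0.0466263580519263 9.291882852919175e-05
tip st 0.12262627948878999 0.00020219641336103166 0.007148079702020693
```

View pics/f0_scene.png

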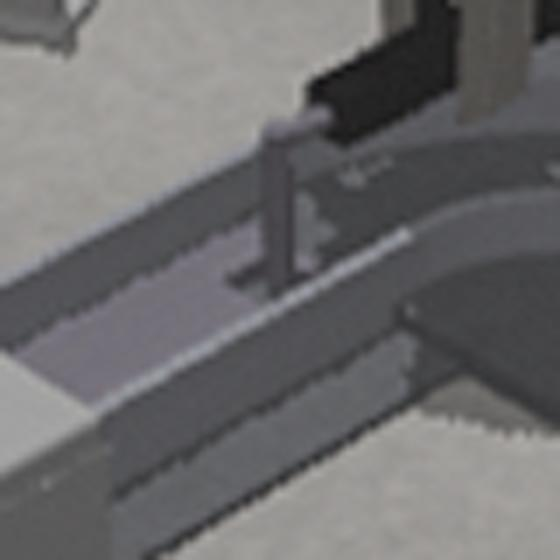

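Emit:
arm_command(
  deltas=[
    [0,0.001,0,0,0,0,1],
    [0,0,0,0,0,0,1],
  ],
)

```text
clock: 10.5
eef_pos: [0.4877, -0.0591, 0.0394]
ee_rot: [0.001, -0.684, 0.73, -0.002]
ft_force: [6.2, 0.5, -4.7]
finger_gap: 0.0177
```

Emit:
arm_command(
  deltas=[
    [0,0.001,0,0,0,0,1],
    [0,0,0,0,0,0,1],
  ],
)

```text
clock: 10.7
eef_pos: [0.4876, -0.0592, 0.0394]
ee_rot: [0.001, -0.684, 0.73, -0.003]
ft_force: [8.0, 1.0, -6.5]
finger_gap: 0.0174
```

Emit:
arm_command(
  deltas=[
    [0,-0.004,0,0,0,0,1],
    [0,-0.0025,0,0,0,0,1],
    [0,0,0,0,0,0,1],
  ],
)

```text
clock: 11.0
eef_pos: [0.4892, -0.0589, 0.0387]
ee_rot: [-0.001, -0.684, 0.73, 0.002]
ft_force: [-0.5, -0.0, -1.7]
finger_gap: 0.0178
```

```bash
python3 pr.py
```

```text
11.0 [ 0.4891796  -0.05894963  0.0386636 ] -93.73611079075107 0.017765346949587427 [-0.49050607 -0.00960234 -1.65420125]
tcp in st 0.04786341448811792 0.00032317348312770007
tip st 0.12386336723904272 0.0004079193219651763 0.006563601387889209
```

View pics/f0_scene.png

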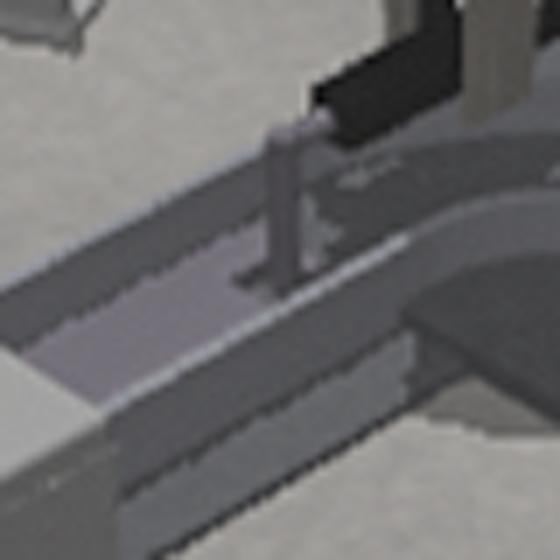

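Emit:
arm_command(
  deltas=[
    [0,-0.0015,0,0,0,0,1],
    [0,0,-0.004,0,0,0,1],
    [0,0,-0.006,0,0,0,1],
    [0,0,-0.02,0,0,0,1],
    [0,0,-0.03,0,0,0,1],
    [0,0,-0.02,0,0,0,1],
    [0,0,0,0,0,0,1],
    [0,0,0,0,0,0,1],
  ],
)

```text
clock: 11.9
eef_pos: [0.4922, -0.059, 0.1191]
ee_rot: [0.0, -0.684, 0.73, 0.0]
ft_force: [-0.0, -0.1, -1.0]
finger_gap: 0.0175
```

```bash
python3 pr.py; python3 - <<'E'
from h import *
d,r,T=delta([.4618,-.2577,.12],-70.8);print(d,r)
c=pickle.load(open('top.pkl','rb'));cv2.imwrite('pics/t3.png',c['img'])
E
```

```text
11.9 [ 0.49221719 -0.05896284  0.11913994] -93.71243312376056 0.0174937973486753 [-0.00407401 -0.14728625 -1.02925408]
tcp in st 0.05089519804946232 0.000511305934242239
tip st 0.12689510928932568 0.0006274589922848837 0.08703994210461918
[ 0.2004  0.0167 -0.0019] [ 0.0023  0.0009 -0.4001]
```

View pics/f0_scene.png

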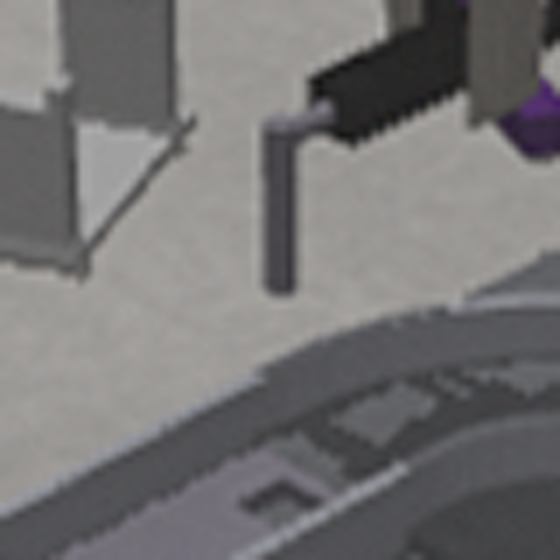

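View pics/t3.png

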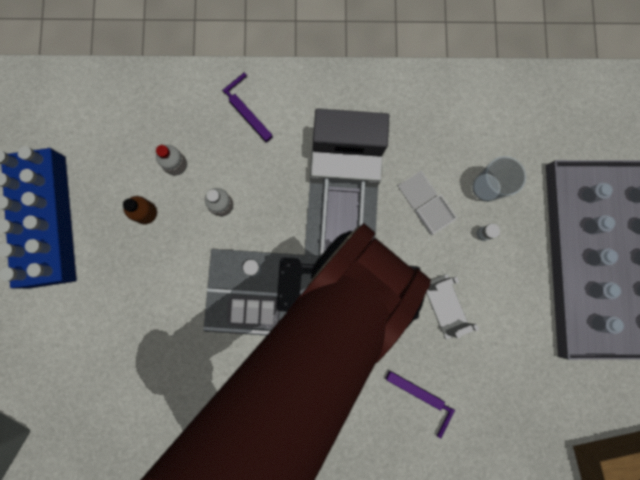

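Emit:
arm_command(
  deltas=[
    [0.0334,0.0028,0,0,0,0,1],
    [0.0334,0.0028,0,0,0,0,1],
    [0.0334,0.0028,0,0,0,0,1],
    [0.0334,0.0028,0,0,0,0,1],
    [0.0334,0.0028,0,0,0,0,1],
    [0.0334,0.0028,0,0,0,0,1],
    [0,0,0,0,0,-0.1,1],
    [0,0,0,0,0,-0.1,1],
    [0,0,0,0,0,-0.1,1],
    [0,0,0,0,0,-0.1,1],
    [0,0,0.02,0,0,0,1],
    [0,0,0.02,0,0,0,1],
    [0,0,0,0,0,0,1],
    [0,0,0,0,0,0,1],
  ],
)

```text
clock: 13.4
eef_pos: [0.4619, -0.2581, 0.0784]
ee_rot: [0.0, 0.815, -0.58, -0.001]
ft_force: [0.3, -0.3, -0.5]
finger_gap: 0.0176
```

```bash
python3 - <<'E'
from h import *
s=ctrl.sense();print(s['eef_pos'],s['ft_force'],delta([.4618,-.2577,.0465],-70.8)[:2])
for n in('scene','top'):
    c=cam(n);im=c['img']
    u=np.round(proj(c,[.4617,-.258,.06])).astype(int)
    cv2.imwrite(f'pics/g_{n}.png',cv2.resize(im[u[1]-50:u[1]+50,u[0]-50:u[0]+50],None,fx=6,fy=6,interpolation=cv2.INTER_CUBIC))
E
```

```text
[ 0.46194213 -0.2581301   0.07839627] [ 0.32546457 -0.25055267 -0.52688252] (array([-0.0004, -0.0001,  0.0319]), array([ 0.0018,  0.0015, -0.0008]))
```

View pics/g_scene.png

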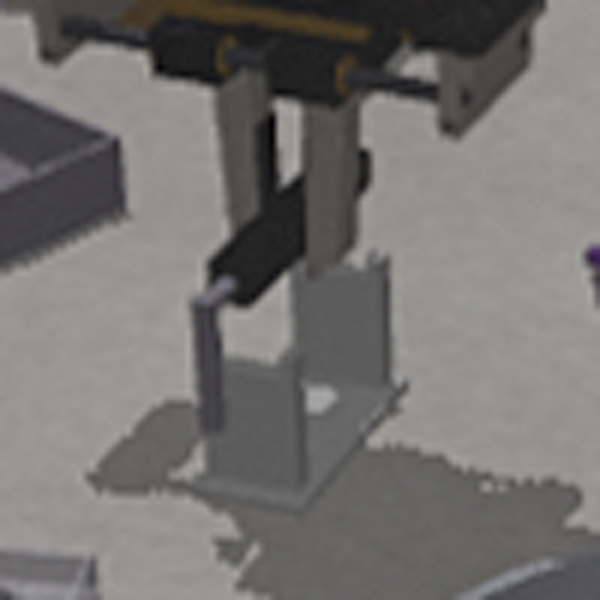

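View pics/g_top.png

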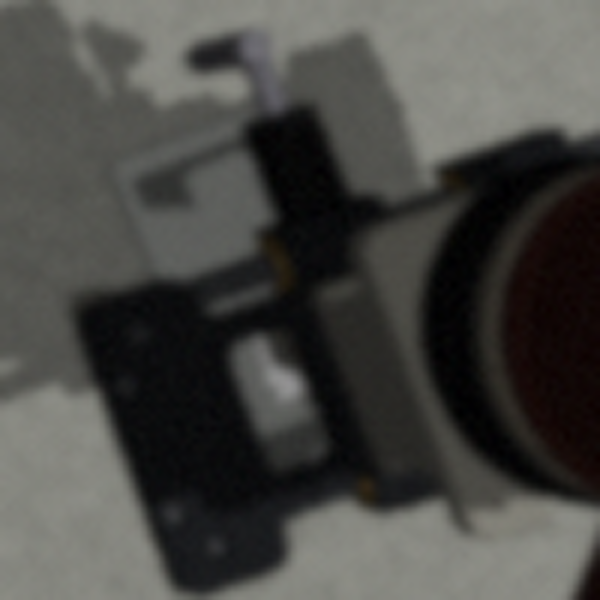

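Aligned as at pick-up. Lower, release slowly, retreat.

Emit:
arm_command(
  deltas=[
    [-0.0004,0,0.012,0,0,0,1],
    [0,0,0.01,0,0,0,1],
    [0,0,0.006,0,0,0,1],
    [0,0,0.003,0,0,0,1],
    [0,0,0.0007,0,0,0,1],
    [0,0,0,0,0,0,1],
  ],
)

```text
clock: 14.1
eef_pos: [0.4625, -0.258, 0.0474]
ee_rot: [0.0, 0.815, -0.579, -0.0]
ft_force: [-0.7, -0.1, 0.2]
finger_gap: 0.0175
```

Emit:
arm_command(
  deltas=[
    [0,0,0,0,0,0,0.75],
    [0,0,0,0,0,0,0.6],
    [0,0,0,0,0,0,0.4],
    [0,0,0,0,0,0,0.2],
    [0,0,-0.01,0,0,0,0.2],
    [0,0,-0.03,0,0,0,0.2],
    [0,0,-0.04,0,0,0,0.2],
    [0,0,-0.04,0,0,0,0.5],
    [0,0,0,0,0,0,1],
  ],
)

```text
clock: 15.0
eef_pos: [0.4651, -0.2607, 0.1732]
ee_rot: [-0.001, 0.815, -0.58, 0.006]
ft_force: [0.5, 0.2, 0.3]
finger_gap: 0.0595
```

```bash
python3 - <<'E'
from h import *
s=ctrl.sense();print(s['clock'],s['eef_pos'],s['ft_force'],s['finger_gap'],az(rot(s['ee_rot'])))
for n in('scene',):
    c=cam(n);im=c['img']
    u=np.round(proj(c,[.4617,-.258,.06])).astype(int)
    cv2.imwrite(f'pics/i_{n}.png',cv2.resize(im[u[1]-50:u[1]+50,u[0]-50:u[0]+50],None,fx=6,fy=6,interpolation=cv2.INTER_CUBIC))
E
```

```text
15.0 [ 0.4651346  -0.26065179  0.17324411] [0.46922392 0.2183425  0.32728801] 0.05948228721091786 -70.8467868685938
```

View pics/i_scene.png

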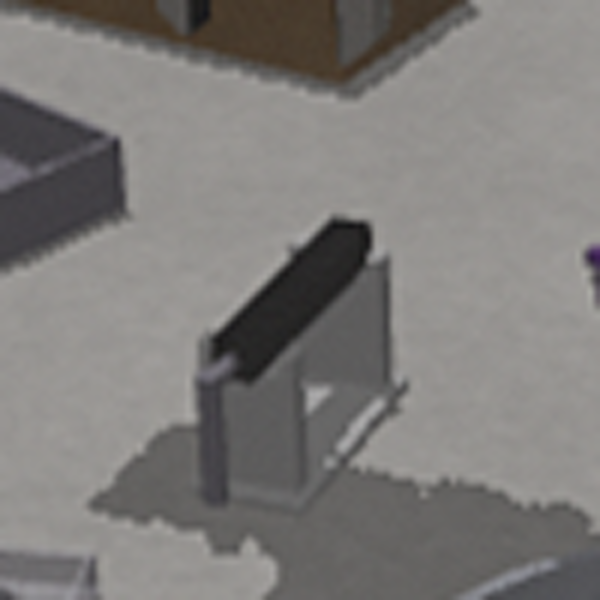

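```bash
python3 - <<'E'
from h import *
T=S(.004,.214,.12);print(T);d,r,_=delta(T,-3.8);print(d,r)
print(ctrl.sense()['qpos'].round(2))
E
```

```text
[0.45957382 0.15716442 0.12      ]
[-0.3949 -0.1324  0.0493] [-0.0013 -0.0072 -1.1697]
[ 0.04  0.56  0.66  1.85 -0.43  0.88 -0.33]
```

Emit:
arm_command(
  deltas=[
    [-0.0395,-0.0132,0,0,0,0,1],
    [-0.0395,-0.0132,0,0,0,0,1],
    [-0.0395,-0.0132,0,0,0,0,1],
    [-0.0395,-0.0132,0,0,0,0,1],
    [-0.0395,-0.0132,0,0,0,0,1],
    [-0.0395,-0.0132,0,0,0,0,1],
    [-0.0395,-0.0132,0,0,0,0,1],
    [-0.0395,-0.0132,0,0,0,0,1],
    [-0.0395,-0.0132,0,0,0,0,1],
    [-0.0395,-0.0132,0,0,0,0,1],
    [0,0,0,0,0,-0.1462,1],
    [0,0,0,0,0,-0.1462,1],
    [0,0,0,0,0,-0.1462,1],
    [0,0,0,0,0,-0.1462,1],
    [0,0,0,0,0,-0.1462,1],
    [0,0,0,0,0,-0.1462,1],
    [0,0,0,0,0,-0.1462,1],
    [0,0,0,0,0,-0.1462,1],
    [0,0,0.03,0,0,0,1],
    [0,0,0,0,0,0,1],
  ],
)

```text
clock: 17.05
eef_pos: [0.4541, 0.1577, 0.1345]
ee_rot: [0.001, 0.999, -0.033, -0.004]
ft_force: [-0.6, -0.7, 0.2]
finger_gap: 0.0001
```

```bash
python3 - <<'E'
from h import *
s=ctrl.sense();p=s['eef_pos'];print(s['clock'],p,s['qpos'].round(2),s['ft_force'],s['finger_gap'],az(rot(s['ee_rot'])))
print(delta(S(.004,.214,.018),-3.8)[:2])
c=cam('scene');cv2.imwrite('pics/s3.png',c['img'])
im=c['img'];cv2.imwrite('pics/s3c.png',cv2.resize(im[170:300,330:470],None,fx=5,fy=4.6,interpolation=cv2.INTER_CUBIC))
c=cam('top');cv2.imwrite('pics/t4.png',c['img'])
E
```

```text
17.05 [0.45413811 0.15774057 0.1345303 ] [-0.62  0.49  0.34  2.   -0.25  0.69 -0.18] [-0.55744798 -0.72294615  0.23133254] 9.60789252559858e-05 -3.8219246737552233
(array([ 0.0064, -0.0002,  0.1165]), array([ 0.0033,  0.0081, -0.0004]))
```

View pics/s3.png

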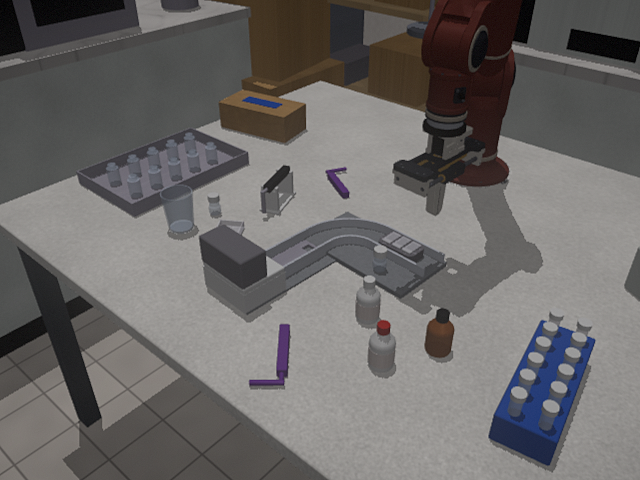

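View pics/t4.png

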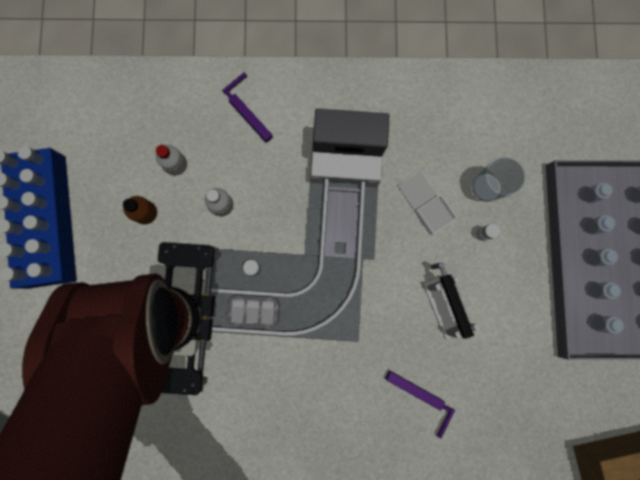

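```bash
cat > plan.py <<'E'
from h import *
# carrier path model in station mm. heading; returns tool poses
def path(s,off=3.0):
    # s along centreline, s=0 at y=94 start of bend
    L=94*np.pi/2
    if s<0: return np.array([0,94-s])
    if s<L:
        a=s/94; w=off*min(1,s/25,(L-s)/25); return np.array([94-(94+w)*np.cos(a),94-(94+w)*np.sin(a)])
    return np.array([94+s-L,0.])
from scipy.optimize import brentq
def pose(sr):
    r=path(sr); sf=brentq(lambda f:np.hypot(*(path(f)-r))-62,sr+50,sr+85); f=path(sf)
    h=(f-r)/62; return (r+f)/2,h
def tool(sr,inw=4.0,half=7.5):
    c,h=pose(sr); n=np.array([-h[1],h[0]])  # left = inward
    return c-h*(45+half)+n*inw, np.degrees(np.arctan2(h[1],h[0]))-90+90
E
python3 - <<'E'
from plan import *
c=pickle.load(open('top.pkl','rb'));im=c['img']
print(proj(c,S(.126,0,.011)))
m=(im.max(2)<32).astype(np.uint8); m[:, :400]=0;m[:,500:]=0;m[:240]=0;m[360:]=0
n,l,s,ce=cv2.connectedComponentsWithStats(m)
i=1+np.argmax(s[1:,4]);rc=cv2.minAreaRect(cv2.findContours((l==i).astype(np.uint8),0,1)[0][0]);print(rc,onplane(c,*rc[0],.065))
for sr in(-80,-20,30,60,100,150,190): print(sr,pose(sr),tool(sr))
cv2.imwrite('pics/t4c.png',cv2.resize(im[270:350,200:310],None,fx=6,fy=6,interpolation=cv2.INTER_CUBIC))
E
```

```text
[340.04546223 247.98971614]
((456.0354919433594, 305.80206298828125), (64.45653533935547, 11.70453929901123), 69.71744537353516) [ 0.46283959 -0.25785845  0.065     ]
-80 (array([  0., 143.]), array([ 0., -1.])) (array([  4. , 195.5]), np.float64(-90.0))
-20 (array([ 3.20285099, 83.16589963]), array([ 0.10331777, -0.9946484 ])) (array([  1.75726146, 135.79821167]), np.float64(-84.06974505201018))
30 (array([20.52158486, 38.78295092]), array([ 0.6007534 , -0.79943439])) (array([-7.82023131, 83.15627012]), np.float64(-53.07612465492252))
60 (array([41.55686307, 18.51677412]), array([ 0.82124644, -0.57057365])) (array([ 0.72371961, 51.75687633]), np.float64(-34.790237576279225))
100 (array([77.56059618,  4.60026422]), array([ 0.98892808, -0.14839562])) (array([26.23545465, 16.34674657]), np.float64(-8.533961824452035))
150 (array([127.34514528,   0.        ]), array([1., 0.])) (array([74.84514528,  4.        ]), np.float64(0.0))
190 (array([167.34514528,   0.        ]), array([1., 0.])) (array([114.84514528,   4.        ]), np.float64(0.0))
```

View pics/t4c.png

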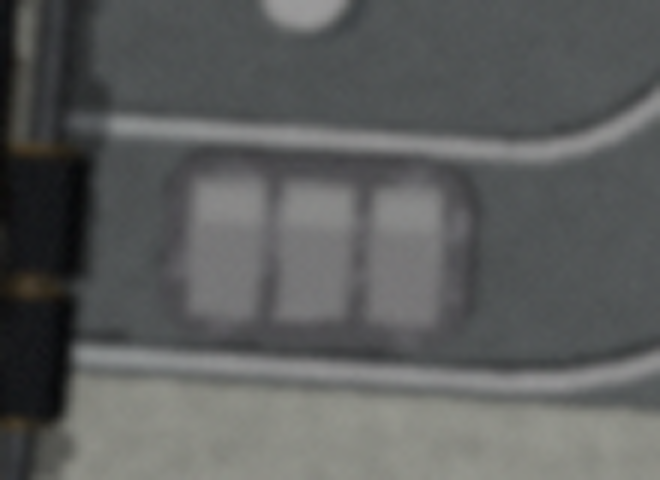

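Emit:
arm_command(
  deltas=[
    [0.0064,-0.0002,0.03,0,0.008,0,1],
    [0,0,0.03,0,0,0,1],
    [0,0,0.025,0,0,0,1],
    [0,0,0.015,0,0,0,1],
    [0,0,0.008,0,0,0,1],
    [0,0,0.004,0,0,0,1],
    [0,0,0.003,0,0,0,1],
    [0,0,0,0,0,0,1],
  ],
)

```text
clock: 17.95
eef_pos: [0.4648, 0.1585, 0.0229]
ee_rot: [-0.0, 0.999, -0.033, 0.004]
ft_force: [-0.0, -0.0, 0.2]
finger_gap: 0.0004
```

Emit:
arm_command(
  deltas=[
    [0,0,0,0,0,0,1],
    [0,0,0,0,0,0,1],
  ],
)

```text
clock: 18.15
eef_pos: [0.4648, 0.1585, 0.023]
ee_rot: [-0.0, 0.999, -0.033, 0.005]
ft_force: [0.8, -0.8, 0.9]
finger_gap: 0.0004
```

```bash
cat > st.py <<'E'
from plan import *
import sys
s=ctrl.sense();p=s['eef_pos'];Rm=rot(s['ee_rot']);d=p[:2]-O
f=s['ft_force'];h=Rm[:,1]
print('t',s['clock'],'st',(d@X*1000).round(1),(d@Y*1000).round(1),'z',p[2].round(4),'heading',round(az(Rm)-90+3.8,2),'tilt',Rm[:2,2].round(4),'F',f.round(1),'along',round(float(f@h),2),'q',s['qpos'].round(2))
E
python3 st.py
```

```text
t 18.15 st 9.1 215.6 z 0.023 heading -90.0 tilt [ 0.009  -0.0002] F [ 0.8 -0.8  0.9] along 0.72 q [-0.52  0.69  0.22  2.07 -0.36  0.41 -0.09]
```

```bash
python3 - <<'E'
from h import *
print(delta(S(.004,.214,.018),-3.8)[:2])
E
```

```text
(array([-0.0052,  0.0016,  0.005 ]), array([-0.0004, -0.009 , -0.    ]))
```

Emit:
arm_command(
  deltas=[
    [-0.005,0.0015,0.004,0,-0.009,0,1],
    [0,0,0,0,0,0,1],
  ],
)

```text
clock: 18.35
eef_pos: [0.4584, 0.1568, 0.0181]
ee_rot: [0.0, 0.999, -0.033, -0.001]
ft_force: [0.6, 0.3, 0.2]
finger_gap: 0.0002
```

```bash
python3 st.py
```

```text
t 18.35 st 2.9 213.6 z 0.0181 heading -90.01 tilt [-0.0028 -0.0003] F [0.6 0.3 0.2] along -0.37 q [-0.52  0.69  0.21  2.08 -0.36  0.4  -0.08]
```

Emit:
arm_command(
  deltas=[
    [0,0.005,0,0,0,0,1],
    [0,0.005,0,0,0,0,1],
    [0,0.004,0,0,0,0,1],
    [0,0.004,0,0,0,0,1],
    [0,0.004,0,0,0,0,1],
    [0,0.004,0,0,0,0,1],
  ],
)

```text
clock: 18.95
eef_pos: [0.4577, 0.1311, 0.0184]
ee_rot: [-0.0, 0.999, -0.033, -0.0]
ft_force: [0.1, 1.8, -0.1]
finger_gap: 0.0005
```

```bash
python3 st.py; python3 - <<'E'
from h import *
c=cam('scene');im=c['img'];cv2.imwrite('pics/s4.png',cv2.resize(im[180:300,330:470],None,fx=5,fy=5,interpolation=cv2.INTER_CUBIC))
E
```

```text
t 18.95 st 3.9 187.8 z 0.0184 heading -90.0 tilt [-0.0009  0.0003] F [ 0.1  1.8 -0.1] along -1.78 q [-0.46  0.69  0.2   2.11 -0.35  0.38 -0.04]
```

View pics/s4.png

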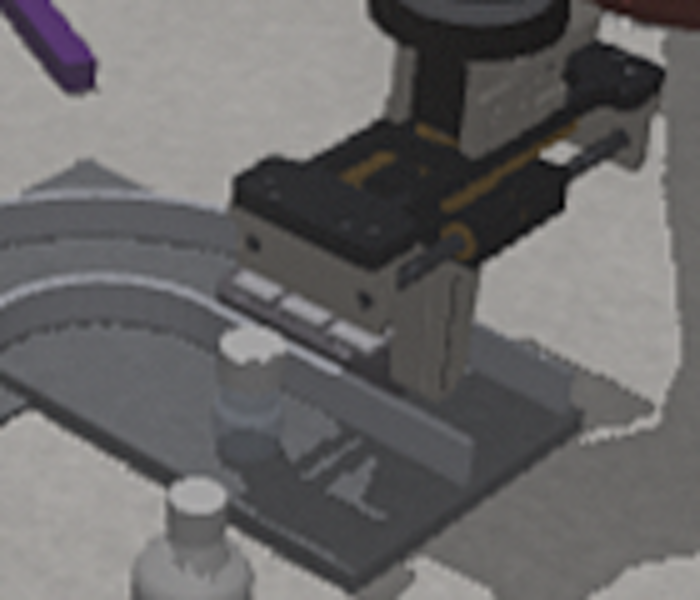

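```bash
cat > rows.py <<'E'
from plan import *
import sys
s0,ds,n=map(float,sys.argv[1:4]); inw=float(sys.argv[4]) if len(sys.argv)>4 else 4.; zt=.018
s=ctrl.sense();p=np.array(s['eef_pos']);Rm=rot(s['ee_rot'])
pose_p,pose_R=p.copy(),Rm.copy()
for i in range(1,int(n)+1):
    t,hd=tool(s0+ds*i,inw); q=S(t[0]/1e3,t[1]/1e3,zt)
    d,r,_=delta(q,hd+90-3.8,pose_p,pose_R)
    row=[round(x,4) for x in d]+[round(x,3) for x in r]
    if i>1: row[2]=0.;row[3]=row[4]=0.
    print(row, t.round(1),round(hd,1))
    pose_p,pose_R=sim([row],pose_p,pose_R)
E
python3 rows.py -72 5 14
```

```text
[np.float64(0.0001), np.float64(0.0043), np.float64(0.0005), np.float64(0.001), np.float64(0.001), np.float64(-0.001)] [  4.  182.5] -90.0
[np.float64(0.0), np.float64(0.005), 0.0, 0.0, 0.0, np.float64(-0.0)] [  4.  177.5] -90.0
[np.float64(0.0002), np.float64(0.005), 0.0, 0.0, 0.0, np.float64(0.007)] [  4.2 172.5] -90.4
[np.float64(0.0001), np.float64(0.005), 0.0, 0.0, 0.0, np.float64(0.004)] [  4.2 167.5] -90.6
[np.float64(0.0), np.float64(0.005), 0.0, 0.0, 0.0, np.float64(-0.002)] [  4.2 162.5] -90.5
[np.float64(-0.0), np.float64(0.005), 0.0, 0.0, 0.0, np.float64(-0.005)] [  4.1 157.5] -90.2
[np.float64(-0.0002), np.float64(0.005), 0.0, 0.0, 0.0, np.float64(-0.01)] [  3.9 152.5] -89.7
[np.float64(-0.0005), np.float64(0.0049), 0.0, 0.0, 0.0, np.float64(-0.022)] [  3.4 147.6] -88.4
[np.float64(-0.0008), np.float64(0.0049), 0.0, 0.0, 0.0, np.float64(-0.029)] [  2.8 142.7] -86.8
[np.float64(-0.001), np.float64(0.0049), 0.0, 0.0, 0.0, np.float64(-0.032)] [  2.1 137.8] -84.9
[np.float64(-0.0012), np.float64(0.0048), 0.0, 0.0, 0.0, np.float64(-0.038)] [  1.3 132.8] -82.8
[np.float64(-0.0015), np.float64(0.0048), 0.0, 0.0, 0.0, np.float64(-0.041)] [  0.4 127.9] -80.4
[np.float64(-0.0019), np.float64(0.0048), 0.0, 0.0, 0.0, np.float64(-0.046)] [ -0.7 122.9] -77.8
[np.float64(-0.0021), np.float64(0.0047), 0.0, 0.0, 0.0, np.float64(-0.05)] [ -1.7 117.8] -74.9
```

Emit:
arm_command(
  deltas=[
    [0.0001,0.0043,0.0005,0,0,0,1],
    [0,0.005,0,0,0,0,1],
    [0,0.005,0,0,0,0.003,1],
    [0,0.005,0,0,0,0,1],
    [0,0.005,0,0,0,0,1],
    [0,0.005,0,0,0,0,1],
    [-0.0002,0.005,0,0,0,-0.008,1],
    [-0.0005,0.0049,0,0,0,-0.022,1],
  ],
)

```text
clock: 19.8
eef_pos: [0.4542, 0.0917, 0.0179]
ee_rot: [0.0, 1.0, -0.019, -0.001]
ft_force: [-0.6, 2.0, 0.4]
finger_gap: 0.0005
```

```bash
python3 st.py; python3 rows.py -32 5 14
```

```text
t 19.8 st 3.0 148.3 z 0.0179 heading -88.38 tilt [-0.0014 -0.0001] F [-0.6  2.   0.4] along -2.01 q [-0.36  0.67  0.18  2.14 -0.32  0.35  0.04]
[np.float64(-0.0004), np.float64(0.0056), np.float64(-0.0001), np.float64(0.0), np.float64(0.001), np.float64(-0.028)] [  2.8 142.7] -86.8
[np.float64(-0.0009), np.float64(0.0049), 0.0, 0.0, 0.0, np.float64(-0.033)] [  2.1 137.8] -84.9
[np.float64(-0.0013), np.float64(0.0048), 0.0, 0.0, 0.0, np.float64(-0.037)] [  1.3 132.8] -82.8
[np.float64(-0.0015), np.float64(0.0048), 0.0, 0.0, 0.0, np.float64(-0.042)] [  0.4 127.9] -80.4
[np.float64(-0.0018), np.float64(0.0048), 0.0, 0.0, 0.0, np.float64(-0.045)] [ -0.7 122.9] -77.8
[np.float64(-0.0022), np.float64(0.0047), 0.0, 0.0, 0.0, np.float64(-0.05)] [ -1.7 117.8] -74.9
[np.float64(-0.0028), np.float64(0.0046), 0.0, 0.0, 0.0, np.float64(-0.058)] [ -3.3 112.7] -71.6
[np.float64(-0.0032), np.float64(0.0045), 0.0, 0.0, 0.0, np.float64(-0.061)] [ -4.9 107.4] -68.1
[np.float64(-0.0033), np.float64(0.0045), 0.0, 0.0, 0.0, np.float64(-0.062)] [ -6.3 102. ] -64.6
[np.float64(-0.0033), np.float64(0.0045), 0.0, 0.0, 0.0, np.float64(-0.061)] [-7.3 96.4] -61.0
[np.float64(-0.0034), np.float64(0.0046), 0.0, 0.0, 0.0, np.float64(-0.062)] [-8.  90.8] -57.5
[np.float64(-0.0029), np.float64(0.0046), 0.0, 0.0, 0.0, np.float64(-0.056)] [-8.  85.3] -54.3
[np.float64(-0.0027), np.float64(0.0048), 0.0, 0.0, 0.0, np.float64(-0.053)] [-7.4 79.9] -51.2
[np.float64(-0.0027), np.float64(0.0047), 0.0, 0.0, 0.0, np.float64(-0.053)] [-6.5 74.5] -48.2
```

Emit:
arm_command(
  deltas=[
    [-0.0004,0.0052,0,0,0,-0.028,1],
    [-0.0009,0.0049,0,0,0,-0.033,1],
    [-0.0013,0.0048,0,0,0,-0.037,1],
    [-0.0015,0.0048,0,0,0,-0.042,1],
    [-0.0018,0.0048,0,0,0,-0.045,1],
    [-0.0022,0.0047,0,0,0,-0.05,1],
  ],
)

```text
clock: 20.4
eef_pos: [0.4472, 0.0619, 0.0179]
ee_rot: [-0.0, 0.995, 0.099, -0.001]
ft_force: [0.3, 1.4, 0.9]
finger_gap: 0.0003
```

```bash
python3 st.py; python3 rows.py -2 5 9; python3 - <<'E'
from h import *
c=cam('scene');im=c['img'];cv2.imwrite('pics/s5.png',cv2.resize(im[180:300,320:460],None,fx=5,fy=5,interpolation=cv2.INTER_CUBIC))
c=cam('top');cv2.imwrite('pics/t5.png',cv2.resize(c['img'][200:350,200:390],None,fx=4,fy=4,interpolation=cv2.INTER_CUBIC))
E
```

```text
t 20.4 st -2.0 118.1 z 0.0179 heading -74.79 tilt [-0.0016 -0.0001] F [0.3 1.4 0.9] along -1.27 q [-0.26  0.66  0.11  2.17 -0.21  0.32  0.23]
[np.float64(-0.0027), np.float64(0.005), np.float64(-0.0001), np.float64(-0.0), np.float64(0.002), np.float64(-0.056)] [ -3.3 112.7] -71.6
[np.float64(-0.0032), np.float64(0.0045), 0.0, 0.0, 0.0, np.float64(-0.061)] [ -4.9 107.4] -68.1
[np.float64(-0.0033), np.float64(0.0045), 0.0, 0.0, 0.0, np.float64(-0.062)] [ -6.3 102. ] -64.6
[np.float64(-0.0033), np.float64(0.0045), 0.0, 0.0, 0.0, np.float64(-0.061)] [-7.3 96.4] -61.0
[np.float64(-0.0033), np.float64(0.0046), 0.0, 0.0, 0.0, np.float64(-0.061)] [-8.  90.8] -57.5
[np.float64(-0.003), np.float64(0.0046), 0.0, 0.0, 0.0, np.float64(-0.057)] [-8.  85.3] -54.3
[np.float64(-0.0027), np.float64(0.0048), 0.0, 0.0, 0.0, np.float64(-0.053)] [-7.4 79.9] -51.2
[np.float64(-0.0026), np.float64(0.0047), 0.0, 0.0, 0.0, np.float64(-0.053)] [-6.5 74.5] -48.2
[np.float64(-0.0027), np.float64(0.0048), 0.0, 0.0, 0.0, np.float64(-0.053)] [-5.4 69.2] -45.2
```

View pics/s5.png

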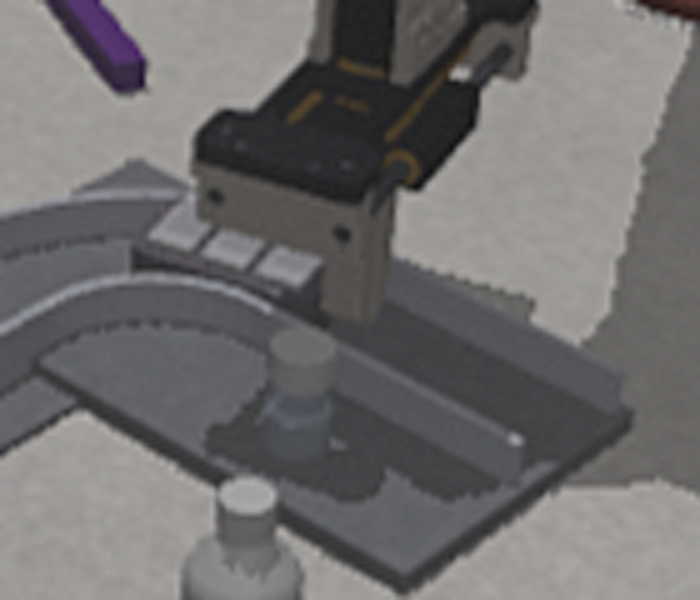

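View pics/t5.png

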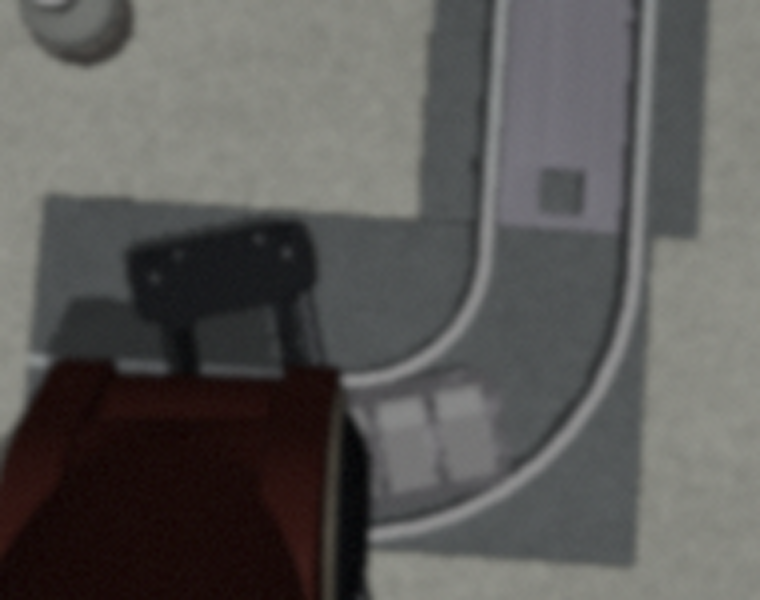

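Carrier is turning nicely with about 1.5 N push. Continuing.

Emit:
arm_command(
  deltas=[
    [-0.0027,0.005,0,0,0,-0.056,1],
    [-0.0032,0.0045,0,0,0,-0.061,1],
    [-0.0033,0.0045,0,0,0,-0.062,1],
    [-0.0033,0.0045,0,0,0,-0.061,1],
    [-0.0033,0.0046,0,0,0,-0.061,1],
  ],
)

```text
clock: 21.0
eef_pos: [0.4392, 0.0355, 0.0178]
ee_rot: [-0.0, 0.969, 0.247, -0.001]
ft_force: [-0.3, 1.6, 1.3]
finger_gap: 0.0009
```

```bash
python3 st.py; python3 rows.py 23 5 9; python3 - <<'E'
from h import *
c=cam('scene');im=c['img'];cv2.imwrite('pics/s6.png',cv2.resize(im[180:300,320:460],None,fx=5,fy=5,interpolation=cv2.INTER_CUBIC))
E
```

```text
t 21.0 st -8.2 91.3 z 0.0178 heading -57.59 tilt [-0.002   0.0001] F [-0.3  1.6  1.3] along -1.52 q [-0.15  0.65  0.03  2.2  -0.07  0.29  0.44]
[np.float64(-0.003), np.float64(0.0051), np.float64(-0.0002), np.float64(-0.001), np.float64(0.002), np.float64(-0.058)] [-8.  85.3] -54.3
[np.float64(-0.0027), np.float64(0.0048), 0.0, 0.0, 0.0, np.float64(-0.053)] [-7.4 79.9] -51.2
[np.float64(-0.0026), np.float64(0.0047), 0.0, 0.0, 0.0, np.float64(-0.053)] [-6.5 74.5] -48.2
[np.float64(-0.0027), np.float64(0.0048), 0.0, 0.0, 0.0, np.float64(-0.053)] [-5.4 69.2] -45.2
[np.float64(-0.0027), np.float64(0.0047), 0.0, 0.0, 0.0, np.float64(-0.053)] [-3.9 64. ] -42.1
[np.float64(-0.0026), np.float64(0.0048), 0.0, 0.0, 0.0, np.float64(-0.054)] [-2.2 58.8] -39.1
[np.float64(-0.0027), np.float64(0.0047), 0.0, 0.0, 0.0, np.float64(-0.053)] [-0.2 53.8] -36.0
[np.float64(-0.0027), np.float64(0.0048), 0.0, 0.0, 0.0, np.float64(-0.056)] [ 2.1 48.8] -32.8
[np.float64(-0.003), np.float64(0.0047), 0.0, 0.0, 0.0, np.float64(-0.064)] [ 4.5 43.8] -29.1
```

View pics/s6.png

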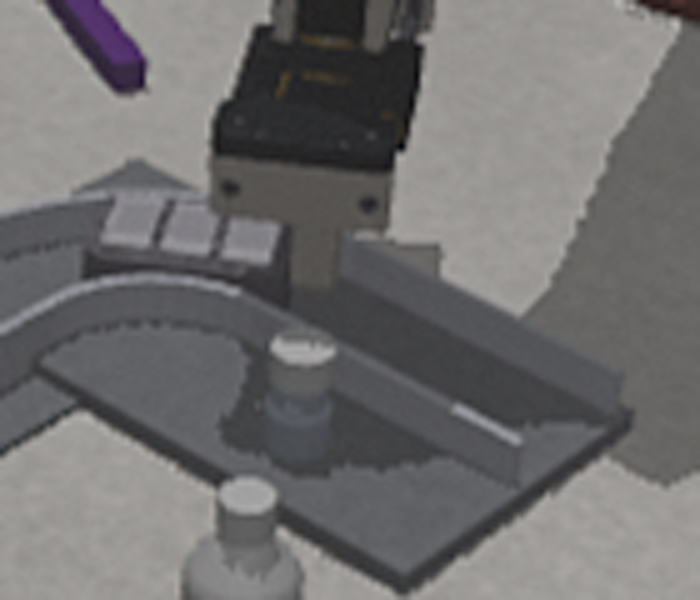

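Emit:
arm_command(
  deltas=[
    [-0.003,0.0051,0,0,0,-0.058,1],
    [-0.0027,0.0048,0,0,0,-0.053,1],
    [-0.0026,0.0047,0,0,0,-0.053,1],
    [-0.0027,0.0048,0,0,0,-0.053,1],
    [-0.0027,0.0047,0,0,0,-0.053,1],
  ],
)

```text
clock: 21.55
eef_pos: [0.4414, 0.0081, 0.0178]
ee_rot: [-0.001, 0.927, 0.375, -0.001]
ft_force: [-1.0, 0.7, 1.6]
finger_gap: 0.0008
```

```bash
python3 st.py; python3 rows.py 48 5 10; python3 - <<'E'
from h import *
c=cam('scene');im=c['img'];cv2.imwrite('pics/s7.png',cv2.resize(im[180:300,300:440],None,fx=5,fy=5,interpolation=cv2.INTER_CUBIC))
E
```

```text
t 21.55 st -4.3 64.0 z 0.0178 heading -42.21 tilt [-0.0027 -0.    ] F [-1.   0.7  1.6] along -1.16 q [-0.05  0.65 -0.03  2.19  0.06  0.3   0.64]
[np.float64(-0.0024), np.float64(0.0051), np.float64(-0.0002), np.float64(-0.002), np.float64(0.002), np.float64(-0.055)] [-2.2 58.8] -39.1
[np.float64(-0.0027), np.float64(0.0047), 0.0, 0.0, 0.0, np.float64(-0.053)] [-0.2 53.8] -36.0
[np.float64(-0.0027), np.float64(0.0047), 0.0, 0.0, 0.0, np.float64(-0.056)] [ 2.1 48.8] -32.8
[np.float64(-0.003), np.float64(0.0048), 0.0, 0.0, 0.0, np.float64(-0.064)] [ 4.5 43.8] -29.1
[np.float64(-0.0029), np.float64(0.0047), 0.0, 0.0, 0.0, np.float64(-0.064)] [ 7.1 38.9] -25.5
[np.float64(-0.003), np.float64(0.0046), 0.0, 0.0, 0.0, np.float64(-0.064)] [10.  34.1] -21.8
[np.float64(-0.0031), np.float64(0.0047), 0.0, 0.0, 0.0, np.float64(-0.063)] [13.2 29.6] -18.2
[np.float64(-0.003), np.float64(0.0047), 0.0, 0.0, 0.0, np.float64(-0.058)] [16.7 25.3] -14.8
[np.float64(-0.0028), np.float64(0.0046), 0.0, 0.0, 0.0, np.float64(-0.049)] [20.5 21.3] -12.0
[np.float64(-0.0027), np.float64(0.0047), 0.0, 0.0, 0.0, np.float64(-0.045)] [24.6 17.7] -9.5
```

View pics/s7.png

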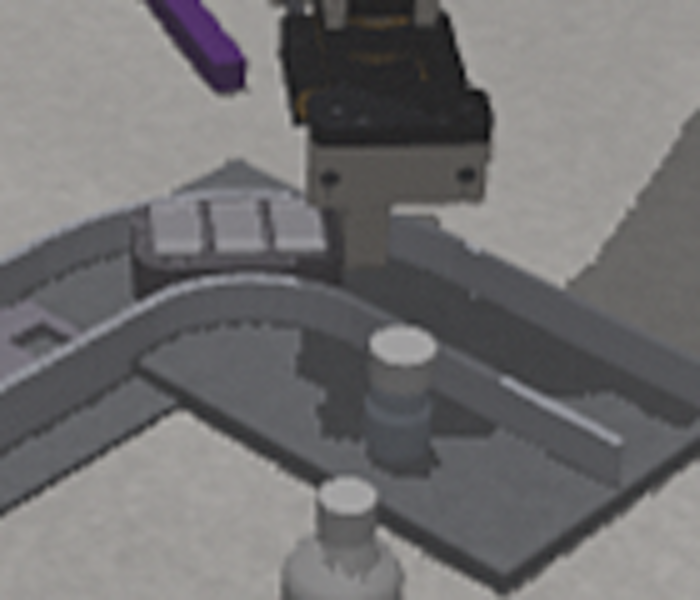

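Emit:
arm_command(
  deltas=[
    [-0.0024,0.0051,0,0,0,-0.055,1],
    [-0.0027,0.0047,0,0,0,-0.053,1],
    [-0.0027,0.0047,0,0,0,-0.056,1],
    [-0.003,0.0048,0,0,0,-0.064,1],
    [-0.0029,0.0047,0,0,0,-0.064,1],
    [-0.003,0.0046,0,0,0,-0.064,1],
  ],
)

```text
clock: 22.2
eef_pos: [0.4533, -0.0228, 0.0177]
ee_rot: [-0.001, 0.846, 0.533, -0.002]
ft_force: [-1.9, 1.2, 1.1]
finger_gap: 0.0005
```

```bash
python3 st.py; python3 rows.py 78 5 12; python3 - <<'E'
from h import *
c=cam('scene');im=c['img'];cv2.imwrite('pics/s8.png',cv2.resize(im[180:300,270:410],None,fx=5,fy=5,interpolation=cv2.INTER_CUBIC))
E
```

```text
t 22.2 st 9.7 34.0 z 0.0177 heading -21.84 tilt [-0.0034 -0.0003] F [-1.9  1.2  1.1] along -2.24 q [ 0.08  0.66 -0.12  2.16  0.23  0.33  0.9 ]
[np.float64(-0.0028), np.float64(0.0049), np.float64(-0.0003), np.float64(-0.003), np.float64(0.002), np.float64(-0.064)] [13.2 29.6] -18.2
[np.float64(-0.003), np.float64(0.0047), 0.0, 0.0, 0.0, np.float64(-0.058)] [16.7 25.3] -14.8
[np.float64(-0.0028), np.float64(0.0047), 0.0, 0.0, 0.0, np.float64(-0.049)] [20.5 21.3] -12.0
[np.float64(-0.0027), np.float64(0.0047), 0.0, 0.0, 0.0, np.float64(-0.045)] [24.6 17.7] -9.5
[np.float64(-0.0026), np.float64(0.0047), 0.0, 0.0, 0.0, np.float64(-0.04)] [28.8 14.4] -7.2
[np.float64(-0.0024), np.float64(0.0047), 0.0, 0.0, 0.0, np.float64(-0.036)] [33.2 11.4] -5.1
[np.float64(-0.0023), np.float64(0.0048), 0.0, 0.0, 0.0, np.float64(-0.032)] [37.8  8.7] -3.3
[np.float64(-0.002), np.float64(0.0049), 0.0, 0.0, 0.0, np.float64(-0.028)] [42.5  6.4] -1.7
[np.float64(-0.0018), np.float64(0.0049), 0.0, 0.0, 0.0, np.float64(-0.023)] [47.4  4.5] -0.3
[np.float64(-0.0008), np.float64(0.0051), 0.0, 0.0, 0.0, np.float64(-0.01)] [52.5  3.7] 0.2
[np.float64(-0.0005), np.float64(0.0051), 0.0, 0.0, 0.0, np.float64(-0.006)] [57.6  3.2] 0.6
[np.float64(-0.0001), np.float64(0.0051), 0.0, 0.0, 0.0, np.float64(-0.001)] [62.7  3.1] 0.6
```

View pics/s8.png

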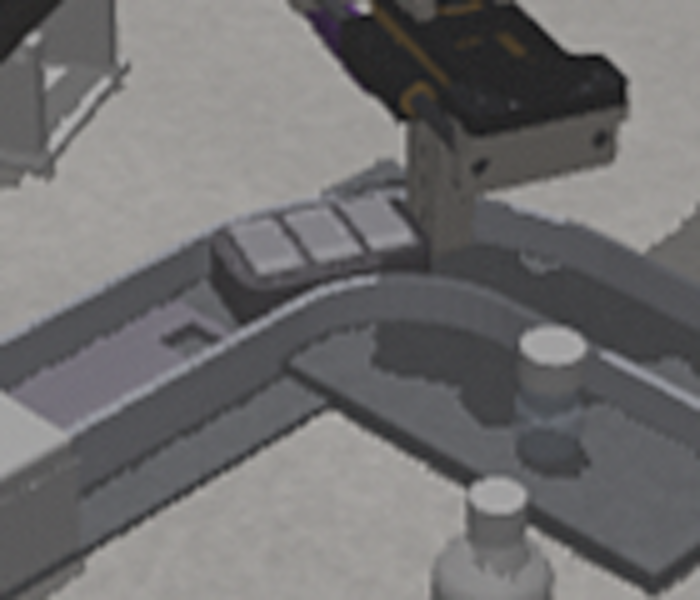

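Emit:
arm_command(
  deltas=[
    [-0.0028,0.0049,0,-0.002,0.002,-0.064,1],
    [-0.003,0.0047,0,0,0,-0.058,1],
    [-0.0028,0.0047,0,0,0,-0.049,1],
    [-0.0027,0.0047,0,0,0,-0.045,1],
    [-0.0026,0.0047,0,0,0,-0.04,1],
    [-0.0024,0.0047,0,0,0,-0.036,1],
  ],
)

```text
clock: 22.85
eef_pos: [0.4755, -0.0469, 0.0177]
ee_rot: [-0.0, 0.76, 0.65, 0.0]
ft_force: [-1.2, 0.5, 0.1]
finger_gap: 0.0005
```

```bash
python3 st.py; python3 rows.py 108 5 12; python3 - <<'E'
from h import *
c=cam('scene');im=c['img'];cv2.imwrite('pics/s9.png',cv2.resize(im[180:300,250:390],None,fx=5,fy=5,interpolation=cv2.INTER_CUBIC))
E
```

```text
t 22.85 st 33.4 11.4 z 0.0177 heading -5.17 tilt [-0.0004  0.0008] F [-1.2  0.5  0.1] along -1.23 q [ 0.19  0.69 -0.21  2.1   0.35  0.39  1.12]
[np.float64(-0.0023), np.float64(0.0046), np.float64(-0.0003), np.float64(-0.0), np.float64(-0.001), np.float64(-0.033)] [37.8  8.7] -3.3
[np.float64(-0.002), np.float64(0.0048), 0.0, 0.0, 0.0, np.float64(-0.028)] [42.5  6.4] -1.7
[np.float64(-0.0018), np.float64(0.005), 0.0, 0.0, 0.0, np.float64(-0.023)] [47.4  4.5] -0.3
[np.float64(-0.0008), np.float64(0.0051), 0.0, 0.0, 0.0, np.float64(-0.01)] [52.5  3.7] 0.2
[np.float64(-0.0005), np.float64(0.0051), 0.0, 0.0, 0.0, np.float64(-0.006)] [57.6  3.2] 0.6
[np.float64(-0.0001), np.float64(0.0051), 0.0, 0.0, 0.0, np.float64(-0.001)] [62.7  3.1] 0.6
[np.float64(0.0002), np.float64(0.0051), 0.0, 0.0, 0.0, np.float64(0.004)] [67.8  3.4] 0.4
[np.float64(0.0006), np.float64(0.005), 0.0, 0.0, 0.0, np.float64(0.007)] [72.8  4. ] 0.0
[np.float64(-0.0), np.float64(0.005), 0.0, 0.0, 0.0, np.float64(-0.0)] [77.8  4. ] 0.0
[np.float64(-0.0), np.float64(0.005), 0.0, 0.0, 0.0, np.float64(-0.0)] [82.8  4. ] 0.0
[np.float64(-0.0), np.float64(0.005), 0.0, 0.0, 0.0, np.float64(-0.0)] [87.8  4. ] 0.0
[np.float64(-0.0), np.float64(0.005), 0.0, 0.0, 0.0, np.float64(-0.0)] [92.8  4. ] 0.0
```

View pics/s9.png

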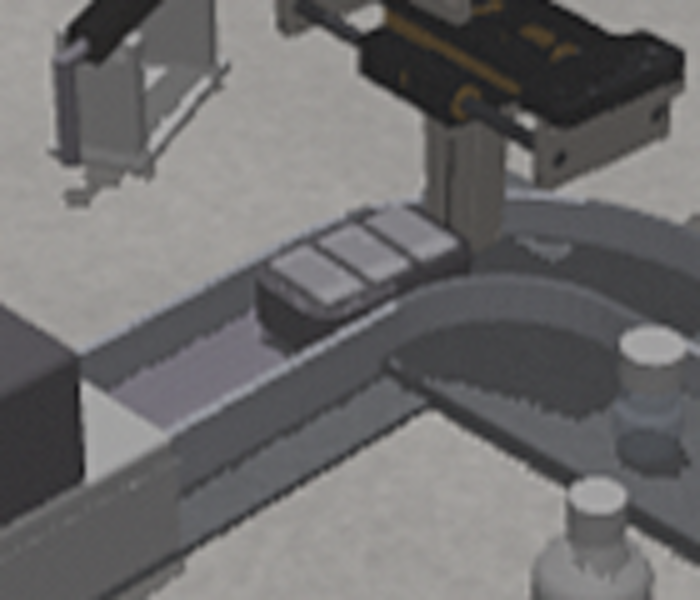

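Emit:
arm_command(
  deltas=[
    [-0.0023,0.0046,0,0,0,-0.033,1],
    [-0.002,0.0048,0,0,0,-0.028,1],
    [-0.0018,0.005,0,0,0,-0.023,1],
    [-0.0008,0.0051,0,0,0,-0.006,1],
    [-0.0005,0.0051,0,0,0,0,1],
    [-0.0005,0.005,0,0,0,0,1],
    [0,0.005,0,0,0,0,1],
    [0,0.005,0,0,0,0,1],
    [0,0.005,0,0,0,0,1],
    [0,0.005,0,0,0,0,1],
  ],
)

```text
clock: 23.9
eef_pos: [0.5253, -0.0587, 0.0179]
ee_rot: [0.0, 0.73, 0.683, 0.001]
ft_force: [-0.8, 0.2, -1.0]
finger_gap: 0.0003
```

```bash
python3 st.py
```

```text
t 23.9 st 83.9 2.9 z 0.0179 heading 0.01 tilt [0.0016 0.0011] F [-0.8  0.2 -1. ] along -0.78 q [ 0.24  0.73 -0.26  1.96  0.37  0.5   1.22]
```

Emit:
arm_command(
  deltas=[
    [-0.0005,0.005,0,0,0,0,1],
    [-0.0005,0.005,0,0,0,0,1],
    [-0.0005,0.005,0,0,0,0,1],
    [-0.0005,0.005,0,0,0,0,1],
    [0,0.005,0,0,0,0,1],
    [0,0.005,0,0,0,0,1],
    [0,0.005,0,0,0,0,1],
    [0,0.004,0,0,0,0,1],
    [0,0.003,0,0,0,0,1],
  ],
)

```text
clock: 24.8
eef_pos: [0.567, -0.0635, 0.018]
ee_rot: [0.0, 0.73, 0.683, 0.001]
ft_force: [-1.5, -0.2, 0.7]
finger_gap: 0.0003
```

```bash
python3 st.py;python3 - <<'E'
from h import *
c=cam('scene');im=c['img'];cv2.imwrite('pics/s10.png',cv2.resize(im[180:300,230:370],None,fx=5,fy=5,interpolation=cv2.INTER_CUBIC))
E
```

```text
t 24.8 st 125.8 0.9 z 0.018 heading 0.01 tilt [0.0016 0.0011] F [-1.5 -0.2  0.7] along -1.48 q [ 0.25  0.77 -0.28  1.84  0.36  0.58  1.25]
```

View pics/s10.png

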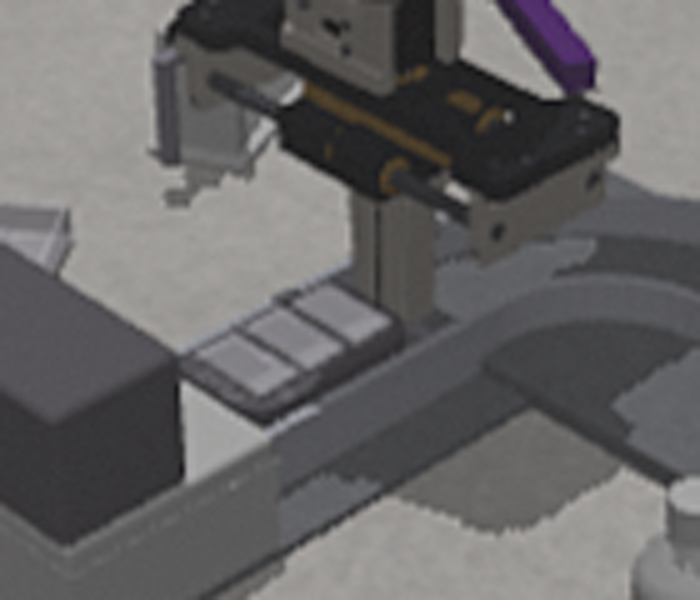

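Emit:
arm_command(
  deltas=[
    [0,0.002,0,0,0,0,1],
    [0,0.002,0,0,0,0,1],
    [0,0.002,0,0,0,0,1],
  ],
)

```text
clock: 25.15
eef_pos: [0.5725, -0.0639, 0.0181]
ee_rot: [0.0, 0.73, 0.683, 0.001]
ft_force: [-1.7, 0.3, 0.1]
finger_gap: 0.0007
```

Emit:
arm_command(
  deltas=[
    [0,0.002,0,0,0,0,1],
    [0,0.002,0,0,0,0,1],
  ],
)

```text
clock: 25.35
eef_pos: [0.5765, -0.0642, 0.0181]
ee_rot: [-0.0, 0.73, 0.683, 0.001]
ft_force: [-2.4, -0.6, 1.3]
finger_gap: 0.0005
```

Emit:
arm_command(
  deltas=[
    [0,0.002,0,0,0,0,1],
    [0,0.002,0,0,0,0,1],
  ],
)

```text
clock: 25.55
eef_pos: [0.5802, -0.0644, 0.018]
ee_rot: [-0.0, 0.73, 0.683, 0.0]
ft_force: [-3.7, 0.0, 1.3]
finger_gap: 0.0006
```

Emit:
arm_command(
  deltas=[
    [0,0.002,0,0,0,0,1],
    [0,0.002,0,0,0,0,1],
  ],
)

```text
clock: 25.75
eef_pos: [0.5845, -0.0647, 0.018]
ee_rot: [0.0, 0.73, 0.683, 0.001]
ft_force: [-3.1, -0.7, 1.1]
finger_gap: 0.0004
```

```bash
python3 st.py
```

```text
t 25.75 st 143.4 0.9 z 0.018 heading 0.01 tilt [0.0011 0.001 ] F [-3.1 -0.7  1.1] along -3.08 q [ 0.25  0.79 -0.28  1.79  0.35  0.61  1.26]
```

Emit:
arm_command(
  deltas=[
    [0,0.003,0,0,0,0,1],
    [0,0.003,0,0,0,0,1],
    [0,0.003,0,0,0,0,1],
    [0,0.003,0,0,0,0,1],
    [0,0.003,0,0,0,0,1],
  ],
)

```text
clock: 26.25
eef_pos: [0.5997, -0.0658, 0.018]
ee_rot: [0.0, 0.73, 0.683, 0.001]
ft_force: [-3.7, 0.2, 1.9]
finger_gap: 0.0003
```

Emit:
arm_command(
  deltas=[
    [0,0.003,0,0,0,0,1],
    [0,0.003,0,0,0,0,1],
    [0,0.003,0,0,0,0,1],
  ],
)

```text
clock: 26.55
eef_pos: [0.6087, -0.0664, 0.0181]
ee_rot: [0.0, 0.73, 0.683, 0.001]
ft_force: [-2.6, 0.1, 1.3]
finger_gap: 0.0005
```

Emit:
arm_command(
  deltas=[
    [0,0.003,0,0,0,0,1],
    [0,0.002,0,0,0,0,1],
  ],
)

```text
clock: 26.75
eef_pos: [0.6138, -0.0667, 0.018]
ee_rot: [0.0, 0.73, 0.683, 0.001]
ft_force: [-4.6, -1.3, 0.7]
finger_gap: 0.0007
```

```bash
python3 st.py;python3 - <<'E'
from h import *
c=cam('scene');im=c['img'];cv2.imwrite('pics/s11.png',cv2.resize(im[180:300,210:350],None,fx=5,fy=5,interpolation=cv2.INTER_CUBIC))
E
```

```text
t 26.75 st 172.7 0.8 z 0.018 heading 0.0 tilt [0.0016 0.001 ] F [-4.6 -1.3  0.7] along -4.51 q [ 0.25  0.82 -0.29  1.7   0.34  0.67  1.28]
```

View pics/s11.png

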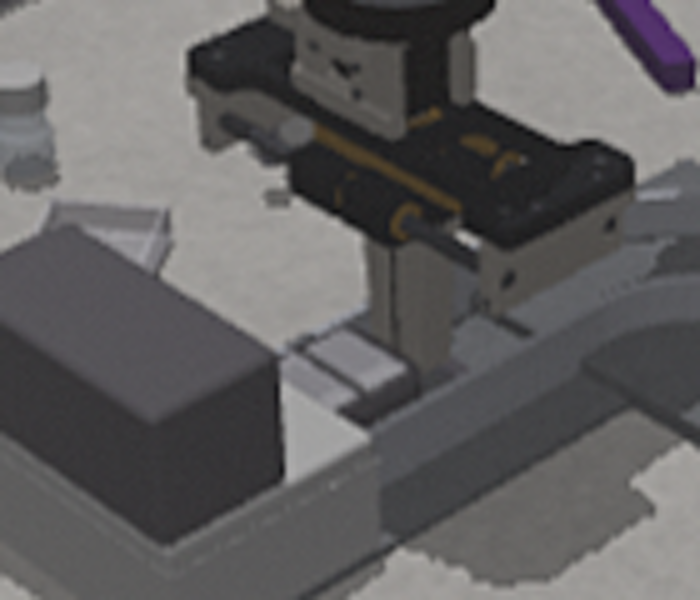

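Now creeping, 2 mm per call, watching for the stall.

Emit:
arm_command(
  deltas=[
    [0,0.001,0,0,0,0,1],
    [0,0.001,0,0,0,0,1],
  ],
)

```text
clock: 27.0
eef_pos: [0.6154, -0.0668, 0.0181]
ee_rot: [0.0, 0.73, 0.683, 0.001]
ft_force: [-4.1, 0.1, 0.2]
finger_gap: 0.0006
```

Emit:
arm_command(
  deltas=[
    [0,0.001,0,0,0,0,1],
    [0,0.001,0,0,0,0,1],
  ],
)

```text
clock: 27.2
eef_pos: [0.6174, -0.0669, 0.018]
ee_rot: [0.0, 0.73, 0.683, 0.001]
ft_force: [-2.7, 0.4, 0.6]
finger_gap: 0.0006
```

Emit:
arm_command(
  deltas=[
    [0,0.001,0,0,0,0,1],
    [0,0.001,0,0,0,0,1],
  ],
)

```text
clock: 27.4
eef_pos: [0.6195, -0.0671, 0.018]
ee_rot: [0.0, 0.73, 0.683, 0.001]
ft_force: [-2.5, -0.2, 1.1]
finger_gap: 0.0002
```

Emit:
arm_command(
  deltas=[
    [0,0.001,0,0,0,0,1],
    [0,0.001,0,0,0,0,1],
  ],
)

```text
clock: 27.6
eef_pos: [0.6215, -0.0672, 0.018]
ee_rot: [0.0, 0.73, 0.683, 0.001]
ft_force: [-2.7, 0.0, 0.3]
finger_gap: 0.0002
```

Emit:
arm_command(
  deltas=[
    [0,0.001,0,0,0,0,1],
    [0,0.001,0,0,0,0,1],
  ],
)

```text
clock: 27.8
eef_pos: [0.6235, -0.0674, 0.0181]
ee_rot: [0.0, 0.73, 0.683, 0.001]
ft_force: [-3.3, 0.4, 0.2]
finger_gap: 0.0008
```

Emit:
arm_command(
  deltas=[
    [0,0.001,0,0,0,0,1],
    [0,0.001,0,0,0,0,1],
  ],
)

```text
clock: 28.0
eef_pos: [0.6255, -0.0675, 0.0181]
ee_rot: [0.0, 0.73, 0.683, 0.001]
ft_force: [-1.7, -0.5, -0.8]
finger_gap: 0.0008
```

Emit:
arm_command(
  deltas=[
    [0,0.001,0,0,0,0,1],
    [0,0.001,0,0,0,0,1],
  ],
)

```text
clock: 28.2
eef_pos: [0.6275, -0.0676, 0.0181]
ee_rot: [0.0, 0.73, 0.683, 0.001]
ft_force: [-2.7, 1.0, -0.3]
finger_gap: 0.0004
```

Emit:
arm_command(
  deltas=[
    [0,0.001,0,0,0,0,1],
    [0,0.001,0,0,0,0,1],
  ],
)

```text
clock: 28.4
eef_pos: [0.6295, -0.0677, 0.018]
ee_rot: [0.0, 0.73, 0.683, 0.001]
ft_force: [-2.4, 0.2, -0.2]
finger_gap: 0.0009
```

Emit:
arm_command(
  deltas=[
    [0,0.001,0,0,0,0,1],
    [0,0.001,0,0,0,0,1],
  ],
)

```text
clock: 28.6
eef_pos: [0.6315, -0.0678, 0.0181]
ee_rot: [0.0, 0.73, 0.683, 0.001]
ft_force: [-3.1, -1.4, -1.1]
finger_gap: 0.0006
```

Emit:
arm_command(
  deltas=[
    [0,0.001,0,0,0,0,1],
    [0,0.001,0,0,0,0,1],
  ],
)

```text
clock: 28.8
eef_pos: [0.6335, -0.0679, 0.0181]
ee_rot: [0.0, 0.73, 0.683, 0.001]
ft_force: [-3.5, -0.9, -1.5]
finger_gap: 0.0006
```

Emit:
arm_command(
  deltas=[
    [0,0.001,0,0,0,0,1],
    [0,0.001,0,0,0,0,1],
  ],
)

```text
clock: 29.0
eef_pos: [0.6355, -0.068, 0.0181]
ee_rot: [0.0, 0.73, 0.683, 0.001]
ft_force: [-3.2, 0.7, -1.6]
finger_gap: 0.0005
```

Emit:
arm_command(
  deltas=[
    [0,0.001,0,0,0,0,1],
    [0,0.001,0,0,0,0,1],
  ],
)

```text
clock: 29.2
eef_pos: [0.6375, -0.0682, 0.0181]
ee_rot: [0.0, 0.73, 0.683, 0.001]
ft_force: [-2.9, -0.4, -0.4]
finger_gap: 0.0007
```

Emit:
arm_command(
  deltas=[
    [0,0.001,0,0,0,0,1],
    [0,0.001,0,0,0,0,1],
  ],
)

```text
clock: 29.4
eef_pos: [0.6395, -0.0683, 0.0181]
ee_rot: [0.0, 0.73, 0.683, 0.001]
ft_force: [-2.2, 0.1, -0.8]
finger_gap: 0.0008
```

Emit:
arm_command(
  deltas=[
    [0,0.001,0,0,0,0,1],
    [0,0.001,0,0,0,0,1],
  ],
)

```text
clock: 29.6
eef_pos: [0.6415, -0.0684, 0.0181]
ee_rot: [0.0, 0.73, 0.683, 0.001]
ft_force: [-3.1, 0.5, -1.5]
finger_gap: 0.0009
```

Emit:
arm_command(
  deltas=[
    [0,0.001,0,0,0,0,1],
    [0,0.001,0,0,0,0,1],
  ],
)

```text
clock: 29.8
eef_pos: [0.6435, -0.0686, 0.0181]
ee_rot: [0.0, 0.73, 0.683, 0.001]
ft_force: [-3.5, 0.6, -1.7]
finger_gap: 0.0005
```

Emit:
arm_command(
  deltas=[
    [0,0.001,0,0,0,0,1],
    [0,0.001,0,0,0,0,1],
  ],
)

```text
clock: 30.0
eef_pos: [0.6452, -0.0687, 0.0181]
ee_rot: [-0.0, 0.73, 0.683, 0.001]
ft_force: [-2.6, -0.1, -0.3]
finger_gap: 0.0005
```

Emit:
arm_command(
  deltas=[
    [0,0.001,0,0,0,0,1],
    [0,0.001,0,0,0,0,1],
  ],
)

```text
clock: 30.2
eef_pos: [0.6471, -0.0688, 0.0181]
ee_rot: [-0.0, 0.73, 0.683, 0.001]
ft_force: [-4.3, -0.2, 0.3]
finger_gap: 0.0008
```

```bash
python3 st.py
```

```text
t 30.2 st 206.1 0.9 z 0.0181 heading 0.01 tilt [0.0006 0.0011] F [-4.3 -0.2  0.3] along -4.22 q [ 0.24  0.86 -0.3   1.59  0.33  0.74  1.3 ]
```

Emit:
arm_command(
  deltas=[
    [0,0.001,0,0,0,0,1],
    [0,0,0,0,0,0,1],
  ],
)

```text
clock: 30.4
eef_pos: [0.648, -0.0689, 0.0181]
ee_rot: [-0.0, 0.73, 0.683, 0.001]
ft_force: [-4.4, 0.5, 0.3]
finger_gap: 0.0006
```

Emit:
arm_command(
  deltas=[
    [0,0.001,0,0,0,0,1],
    [0,0,0,0,0,0,1],
  ],
)

```text
clock: 30.6
eef_pos: [0.6481, -0.0689, 0.0181]
ee_rot: [-0.001, 0.73, 0.683, -0.0]
ft_force: [-6.2, -0.1, 2.1]
finger_gap: 0.0007
```

Emit:
arm_command(
  deltas=[
    [0,0.001,0,0,0,0,1],
    [0,0,0,0,0,0,1],
  ],
)

```text
clock: 30.8
eef_pos: [0.6483, -0.0689, 0.0181]
ee_rot: [-0.001, 0.73, 0.683, -0.001]
ft_force: [-7.7, 1.2, 3.4]
finger_gap: 0.0004
```

Emit:
arm_command(
  deltas=[
    [0,0.001,0,0,0,0,1],
    [0,0,0,0,0,0,1],
  ],
)

```text
clock: 31.0
eef_pos: [0.6484, -0.0689, 0.0181]
ee_rot: [-0.002, 0.73, 0.683, -0.002]
ft_force: [-9.5, 0.4, 3.7]
finger_gap: 0.0005
```

Emit:
arm_command(
  deltas=[
    [0,-0.001,0,0,0,0,1],
    [0,-0.001,0,0,0,0,1],
    [0,-0.001,0,0,0,0,1],
    [0,-0.0005,0,0,0,0,1],
    [0,-0.0005,0,0,0,0,1],
    [0,-0.0005,0,0,0,0,1],
    [0,-0.0005,0,0,0,0,1],
    [0,-0.0005,0,0,0,0,1],
    [0,-0.0005,0,0,0,0,1],
    [0,-0.0005,0,0,0,0,1],
    [0,-0.0005,0,0,0,0,1],
    [0,-0.0005,0,0,0,0,1],
    [0,-0.0005,0,0,0,0,1],
    [0,-0.001,0,0,0,0,1],
    [0,-0.002,0,0,0,0,1],
    [0,-0.004,0,0,0,0,1],
    [0,-0.006,0,0,0,0,1],
    [0,0,0,0,0,0,1],
  ],
)

```text
clock: 32.8
eef_pos: [0.6292, -0.0677, 0.018]
ee_rot: [-0.0, 0.73, 0.683, 0.0]
ft_force: [0.5, 0.5, -0.2]
finger_gap: 0.0005
```

```bash
python3 st.py;python3 - <<'E'
from h import *
c=cam('scene');im=c['img'];cv2.imwrite('pics/s12.png',cv2.resize(im[180:300,210:350],None,fx=5,fy=5,interpolation=cv2.INTER_CUBIC))
E
```

```text
t 32.8 st 188.2 0.8 z 0.018 heading 0.02 tilt [0.     0.0009] F [ 0.5  0.5 -0.2] along 0.49 q [ 0.24  0.84 -0.29  1.65  0.34  0.7   1.29]
```

View pics/s12.png

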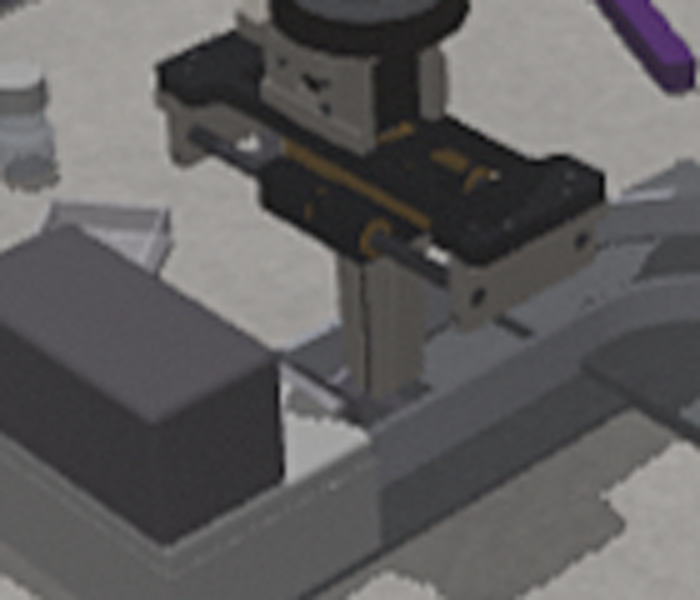

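Lift clear and move aside to look from the top.

Emit:
arm_command(
  deltas=[
    [0,-0.004,-0.005,0,0,0,1],
    [0,-0.004,-0.02,0,0,0,1],
    [0,0,-0.04,0,0,0,1],
    [0,0,-0.05,0,0,0,1],
    [0.04,0,-0.04,0,0,0,1],
    [0.05,0,0,0,0,0,1],
    [0.05,0,0,0,0,0,1],
    [0.05,0,0,0,0,0,1],
    [0.05,0,0,0,0,0,1],
    [0.05,0,0,0,0,0,1],
    [0,0,0,0,0,0,1],
  ],
)

```text
clock: 33.95
eef_pos: [0.6379, 0.23, 0.1694]
ee_rot: [-0.004, 0.725, 0.688, 0.004]
ft_force: [-1.6, 0.7, 0.4]
finger_gap: 0.0004
```

```bash
python3 - <<'E'
from h import *
c=cam('scene','pics/s13.png');t=cam('top','pics/t13.png');im=t['img']
cv2.imwrite('pics/t13c.png',cv2.resize(im[150:260,290:410],None,fx=5,fy=5,interpolation=cv2.INTER_CUBIC))
i=c['img'];cv2.imwrite('pics/s13c.png',cv2.resize(i[150:300,200:340],None,fx=4,fy=4,interpolation=cv2.INTER_CUBIC))
m=(im.max(2)<32).astype(np.uint8); m[:, :400]=0;m[:,500:]=0;m[:240]=0;m[360:]=0
n,l,s,ce=cv2.connectedComponentsWithStats(m)
k=1+np.argmax(s[1:,4]);rc=cv2.minAreaRect(cv2.findContours((l==k).astype(np.uint8),0,1)[0][0]);print(rc,onplane(t,*rc[0],.065))
E
```

```text
((455.95135498046875, 306.01837158203125), (64.1526107788086, 10.996994972229004), 69.30455017089844) [ 0.4624752  -0.25770024  0.065     ]
```

View pics/t13.png

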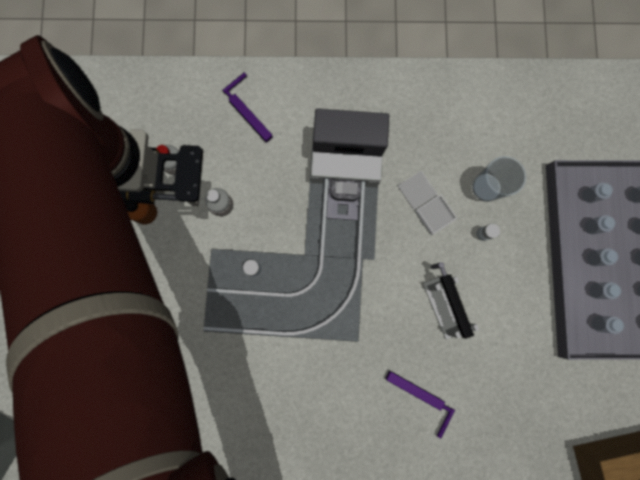

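View pics/t13c.png

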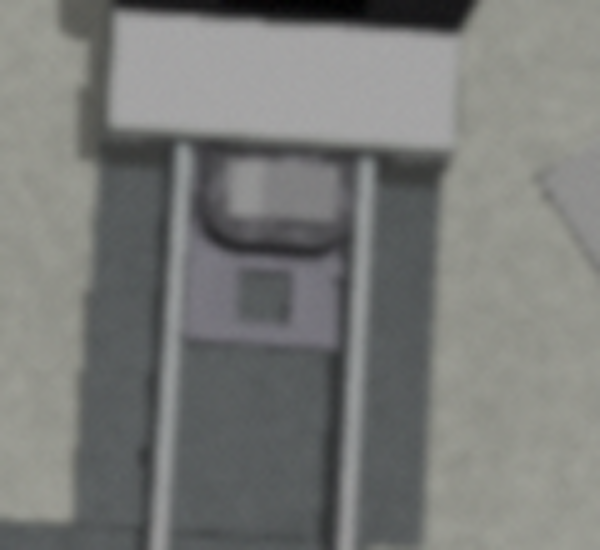

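View pics/s13c.png

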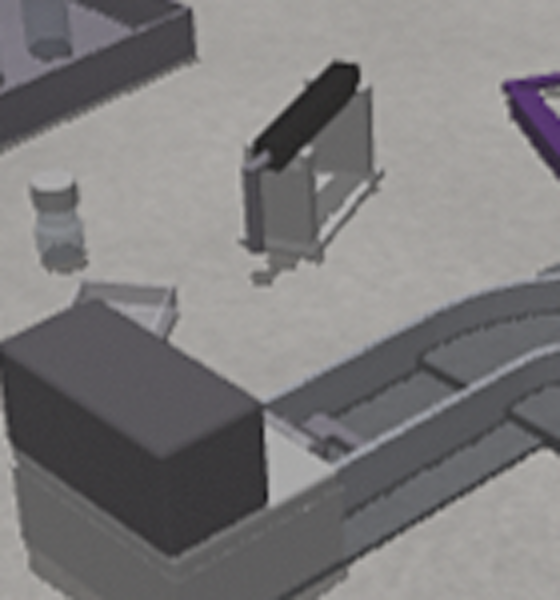

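```bash
python3 - <<'E'
from h import *
t=pickle.load(open('top.pkl','rb'));g=t['img'].astype(float).mean(2)
f=lambda u,v,z:(lambda d:(round(d@X*1e3,1),round(d@Y*1e3,1)))(onplane(t,u,v,z)[:2]-O)
P=lambda x,y:(290+(x+.5)/5-.5,150+(y+.5)/5-.5)
for nm,x,y,z in[('rear low',270,252,.014),('rear top',270,244,.034),('tray front',262,342,.011),('hole c',265,296,.011),('left rail',205,190,.03),('carL',203,190,.034),('carR',350,190,.034)]:print(nm,f(*P(x,y),z))
print([ (v,g[v,340:347].mean().round(0)) for v in range(190,225)])
E
```

```text
rear low (np.float64(215.6), np.float64(-1.1))
rear top (np.float64(214.4), np.float64(0.3))
tray front (np.float64(182.1), np.float64(-0.3))
hole c (np.float64(199.5), np.float64(-0.4))
left rail (np.float64(233.7), np.float64(24.9))
carL (np.float64(232.7), np.float64(25.8))
carR (np.float64(236.4), np.float64(-27.7))
[(190, np.float64(133.0)), (191, np.float64(132.0)), (192, np.float64(126.0)), (193, np.float64(110.0)), (194, np.float64(94.0)), (195, np.float64(88.0)), (196, np.float64(86.0)), (197, np.float64(79.0)), (198, np.float64(63.0)), (199, np.float64(47.0)), (200, np.float64(58.0)), (201, np.float64(90.0)), (202, np.float64(109.0)), (203, np.float64(104.0)), (204, np.float64(87.0)), (205, np.float64(83.0)), (206, np.float64(87.0)), (207, np.float64(88.0)), (208, np.float64(88.0)), (209, np.float64(89.0)), (210, np.float64(88.0)), (211, np.float64(87.0)), (212, np.float64(87.0)), (213, np.float64(91.0)), (214, np.float64(101.0)), (215, np.float64(112.0)), (216, np.float64(118.0)), (217, np.float64(117.0)), (218, np.float64(105.0)), (219, np.float64(89.0)), (220, np.float64(85.0)), (221, np.float64(89.0)), (222, np.float64(91.0)), (223, np.float64(91.0)), (224, np.float64(91.0))]
```

```bash
python3 - <<'E'
from h import *
print(ctrl.close_job(), ctrl.sense()['clock'])
E
```

```text
the job is handed in; nothing more can be done
the job is handed in; nothing more can be done
```

The task is done and handed in, with the last motion finishing at about 34 s of the 72 s allowed. No verdict is reported, so the results below come from my own checks.

- **Tray:** I pulled it out with the hook in its finger hole. It stopped moving with the pull at about 8 N, and the pictures then showed its front edge against the track end.
- **Hook:** I put it back on its rest. In the last picture it lies on both posts, within about 1 mm of where it started.
- **Carrier:** I pushed it with closed fingers round the bend and onto the tray at 1–2 N. It then went in with the tray at about 3 N. The push force rose over the last 4 mm and then met a hard stop at about 9.5 N, which I took as the sprung contact bottoming out.
- **Final position:** After I backed the fingers off slowly, the top picture put the carrier's rear at station x ≈ 215 mm, where I had pushed it. It sits in line with the track. Its centre is about 60 mm ahead of the hole, so it is up to the back wall within about 1 mm.
- **Bystanders:** In the last top picture reagent2, both vials, the beaker and the open box look unmoved. The arm partly hid the amber bottle and reagent1, so I could not check those two; nothing was moved near them at low height.

The remaining spring force on the carrier could not be measured after release. I inferred it from the carrier not having slid back.

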